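# Kit the microtome tool tray and lay its retaining bar

### The job

Put the microtome's tools away in the grey tray: lay the orange screwdriver, the green blade dispenser and the white timer each fully home in its own cut-out in the foam. Then lay the aluminium retaining bar across the tray, down in both steel saddles, so that the tray can be carried without anything falling out. Leave the other things on the bench alone.

Things in the scene. Friction and masses are not known exactly. Their poses are not given: they have to be found in the camera images.
- tool_tray: Grey sheet-metal tray, fixed, 186 (x) x 234 (y) mm, rim 28 mm high, filled with dark foam, top 26 mm above the bench; cut-outs have yellow floors and straight walls. Origin: centre of its underside on the bench, z up. +y points roughly away from the robot, +x roughly to the robot's right. All tray coordinates below are in this frame, in mm.
- screwdriver_seat (a point): Fixed on the tray (tray axes) at x 34, y 63, z 24.5: place of point screwdriver_handle when the screwdriver is home, handle end towards tray +x. Cut-out: handle part x -8..76, y 50..76, 12 mm deep; shaft slot x -80..-6, y 58..68, 7 mm deep. A finger trough 7 mm deep, x 13..47, y -17..94, crosses this and the dispenser's cut-out.
- dispenser_seat (a point): Fixed on the tray (tray axes) at x 25, y 13, z 19, on the floor of the cut-out: place of the blade dispenser's origin when it is home, its length along tray x, either way round. Cut-out 7 mm deep: x -22.5..72.5, y -0.5..26.5; the finger trough crosses its middle.
- timer_seat (a point): Fixed on the tray (tray axes) at x 30, y -58, z 14, on the floor of the cut-out: place of the timer's origin when it is home, display up, sides parallel to the tray's, any quarter turn. Cut-out 12 mm deep: x -3.5..63.5, y -91.5..-24.5; at its two x sides finger scoops 7 mm deep, x -23.5..83.5, y -72..-44.
- bar_rest (a point): Fixed on the tray (tray axes) at x 30, y 0, z 38, midway between two steel saddles at y +107 and -107 (36 mm along x, 12 along y): place of the bar's origin when the bar is down in both, its length along tray y, either way round. The bar's metal rests on the saddle floors at z 40, between cheeks 20 mm apart, flaring to 25 mm at their tops at z 51.
- screwdriver: Screwdriver 150 mm long, lying: orange-yellow round handle 21 mm across, 78 mm long (y -3..75 mm), steel shaft 5 mm across (y -75..-3). Origin: middle of its length, 10 mm off its axis; +y points along the axis from blade tip to handle end. It can roll, so its z need not point up. About 75 g, nearly all in the handle.
- screwdriver_handle (a point): Middle of the screwdriver's handle, on the axis, 36 mm from the screwdriver's middle towards the handle end; best place to grasp, 10 mm above the bench.
- blade_dispenser: Dark green microtome blade dispenser with a yellow end, a block 22 (x) x 90 (y) x 12 mm, with a fixed black thumb slide on top, up to 17 mm, at y 17..29 mm. Origin: centre of the underside; z up. About 45 g; grasp the 22 mm width.
- timer: White bench timer lying on its back, 62 x 62 mm, 21 mm thick (23 mm over its buttons), with display and three buttons on top. Origin: centre of the underside; z up. About 70 g; grasp across two opposite sides, 62 mm.
- retaining_bar: Aluminium retaining bar 236 mm long (y), 16 mm wide (x), 6 mm thick, with a black rubber strip (12 x 170 x 2 mm) under it and a black grip block on its middle: 16 mm (x) x 40 mm (y), 22 mm tall. Origin: centre of the underside of the rubber strip; the bar is z 2..8 mm, the grip block z 8..30 mm. z up, lying level on the bench. About 110 g; grasp the block across its 16 mm.
- petri_dish: Bystander: clear covered dish, 64 mm across, 17 mm tall; origin centre of the underside.
- pink_cassette: Bystander: pink tissue cassette with wax block, 29 x 40 x 13 mm; origin centre of the underside.
- blue_cassette: Bystander: blue tissue cassette with wax block, 29 x 40 x 13 mm; origin centre of the underside.
Not all that is in view belongs to the job. There is more than one size of the blade_dispenser; the one meant has the size given above.

How it is judged (in metres and radians):
On the way, in this order (a step that is already met when the one before it is completed fails the run):
1. screwdriver, blade dispenser and timer are all fully home in their cut-outs (horizontal distance between screwdriver_handle and screwdriver_seat below 0.005 m and z of screwdriver_handle in the frame of screwdriver_seat between -0.003 and 0.003 m and angle between the y axis of each of screwdriver, blade_dispenser and the x axis of tool_tray, either way round below 0.1 rad and horizontal distance between blade_dispenser and dispenser_seat below 0.005 m and z of blade_dispenser in the frame of dispenser_seat between -0.003 and 0.003 m and angle between each of blade_dispenser, timer's own z axis and vertical below 0.07 rad and horizontal distance between timer and timer_seat below 0.005 m and z of timer in the frame of timer_seat between -0.003 and 0.003 m), for 0.2 s.
2. the retaining bar lies down in both saddles across the tray (x of retaining_bar in the frame of bar_rest between -0.004 and 0.004 m and y of retaining_bar in the frame of bar_rest between -0.012 and 0.012 m and z of retaining_bar in the frame of bar_rest between -0.003 and 0.003 m and angle between the y axis of retaining_bar and the y axis of tool_tray, either way round below 0.04 rad and angle between retaining_bar's own z axis and vertical below 0.04 rad), for 0.2 s.
At the end, for the whole second after the job is handed in: Screwdriver handle, dispenser and timer within 5 mm sideways and 3 mm in height of their seats, straight to 0.1 rad, level to 0.07; bar origin within 4 mm across, 12 mm along, 3 mm in height of the rest point, straight and level to 0.04 rad; all released and at rest (all of step 1 and all of step 2 and linear speed of each of screwdriver, blade_dispenser, timer, retaining_bar below 0.02 m/s); the robot touches nothing.
It fails at once if a bystander (dish or cassette) is moved by more than 25 mm (distance of any of petri_dish, pink_cassette, blue_cassette from where it was at the start of the episode above 0.025 m).
It also fails if it takes over 72 s, if anything falls off the work surface, if the arm or the gripper's body presses on something with over 40 N, if the wrist force passes 120 N, or if a joint passes its speed limit or range.

### The arm

A 7-joint arm with a two-finger parallel gripper is mounted at the origin on a cart in front of the work surface, level with it; the furniture and walls round the work are solid. World frame = base frame: x ahead of the robot, y to its left, z up, the work surface at z = 0. Lengths are in mm, angles in rad, forces in N, time in s.
With the tool pointing down it reaches from about 400 to 875 mm from the base axis. Payload 6.5 kg.
Tool frame: the origin (TCP) lies on the centre line of the jaws, within the pads' length; the fingertips stand 22 mm ahead of it and the grasp point (between the pads) lies 3 mm ahead of it; x points along the fingers, y is the direction in which the jaws open and shut, and the axes are right-handed (so a half turn about x gives the same grasp; the last joint's range is limited). The gripper opens to 88 mm and grips with 3 to 60 N. Pads are 18 mm wide; open, the fingers measure 123 mm over their backs; the gripper's body (75 mm by 187 mm) begins 45 mm behind the grasp point.
Start: joints at [-1.23, 0.536, -0.004, 1.538, 0.003, 1.067, -0.071], TCP at [257.181, 596.949, 260.716] pointing down, gripper open.
Joint ranges: [-2.7, 2.7], [-0.37, 2.16], [-1.27, 1.26], [0.24, 2.4], [-1.31, 4.45], [0.19, 1.91], [-2.76, 2.76]. Speed limits (rad/s): [2.39, 2.39, 3.14, 3.14, 3.14, 3.14, 3.14].

### API

Orientations are given as a unit quaternion [x, y, z, w].
In Python, from plant import sense, grab_frame, job_done gives the robot as it stands. The module is installed in compiled form; this text tells all that it offers.
- The arm moves only by the shell command python3 -m pendant 'ROWS'. ROWS is JSON, a list that holds one entry, the list of rows, each a list of 7 numbers: the shift along the tool's x, y, z in cm, then the turn, a rotation vector about the tool's x, y, z in rad, then the closure, from 0 (fully open) to 1 (shut). A call has 1 to 12 rows; each row shifts and turns the commanded pose from where the row before left it, along the tool's axes as they then stand; what a row does not reach is not made up. A row lasts 1/12 s, in which the tool goes at most 41.7 mm and 7.16 degrees, less where a joint would pass 70% of its speed; a pose out of reach is approached as far as the arm can. A call is refused whole if a number of a shift passes 4.17 or a number of a turn 0.125, either way. A call with a gripper value outside its range is refused whole. The fingers move at their own pace and stop on an object; the grip force is fixed at half the most. Time passes only in rows, so rows that do not move let the fingers close. It gives the time, the measured TCP pose, the force and the opening at its end, in the units of the state.
- sense(): the state, without advancing time (a new reading comes with each control period).
- grab_frame(name): name is "side" or "top"; returns a dict with "pixels" (420x560x3 uint8, red, green, blue), "mtx" (3x3 intrinsics, pixels), "rvec" (rotation vector, rad) and "tvec" (3), from world to camera coordinates, as OpenCV has them. Camera axes: x right, y down, z forward; pixel columns grow to the right and rows downward; lengths in mm; the calibration is good to about 2 mm. A picture is of the moment at which its call begins. There is no depth.
- job_done(): hands the job in, once; it reports no verdict.
The state is a dict: "time": time; "qpos": joint angles; "dq": joint speeds; "joint_torque": joint torques, N m; "tcp_pos": TCP position; "eef_rot": TCP orientation; "force": force on the tool from outside, world axes, zero at the start; "ft_torque": the same for the moment, N m; "gripper_width": opening from 0.0 (shut) to 1.0 (fully open).
Only numpy, scipy, OpenCV 4.12 (cv2) and the standard library are available. Lean on these libraries where they do the work, as an engineer would, in place of code of your own. Each camera call takes 0.05 s, during which the arm holds its last target.

## Working session

There is one attempt and no reset: what is moved stays moved. The work goes in short steps, Python scripts to look and compute and a shell command to move; the robot and the scene stay as the last step left them, time stands still between calls to the robot, and variables do not carry over. Pictures are saved under pics/ and viewed, and the job is handed in when it is done.

```bash
mkdir -p pics; ls
python3 - <<'E'
from plant import sense, grab_frame
import cv2,json
s=sense();print(s)
for n in("side","top"):
    f=grab_frame(n);cv2.imwrite(f"pics/{n}0.png",f["pixels"][:,:,::-1]);print(n,f["mtx"],f["rvec"],f["tvec"])
E
```

```text
pics
{'time': 0.0, 'qpos': array([-1.2302249 ,  0.53714306, -0.00445385,  1.53887048,  0.00261413,
        1.06730364, -0.07120663]), 'dq': array([-0.00159963,  0.0023898 , -0.00051293, -0.00028776,  0.00177854,
        0.00146066,  0.00116864]), 'joint_torque': array([-1.71885529e-05, -5.70981395e+01,  9.90923233e-01, -2.51600540e+01,
       -5.61824196e-02,  1.80054334e-02,  1.93955016e-04]), 'tcp_pos': array([256.94902706, 596.42544594, 259.85491297]), 'eef_rot': array([ 0.14219363,  0.692615  , -0.14339917,  0.69246091]), 'force': array([0.43316199, 0.7984665 , 0.5398379 ]), 'ft_torque': array([-0.03553804, -0.06274717, -0.0090821 ]), 'gripper_width': 0.9984748981835465}
side [[507.41760827   0.         274.79719167]
 [  0.         507.41760827 213.34425515]
 [  0.           0.           1.        ]] [ 0.12487577 -2.62796039  1.6312042 ] [ 516.3432015    15.40903528 1617.0980759 ]
top [[379.99671535   0.         272.38886244]
 [  0.         379.99671535 206.88070161]
 [  0.           0.           1.        ]] [ 2.10126432 -2.13883165  0.18460511] [ 176.28577255  527.99818485 1091.18913509]
```

View pics/top0.png

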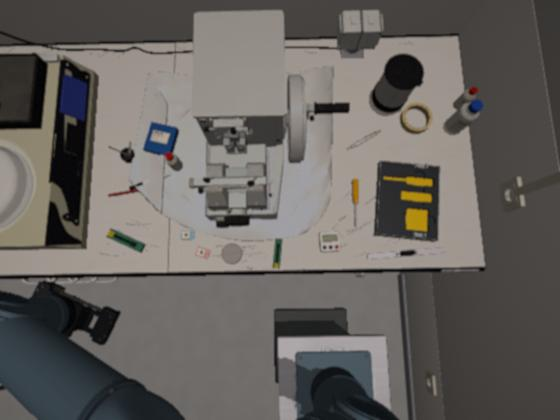

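View pics/side0.png

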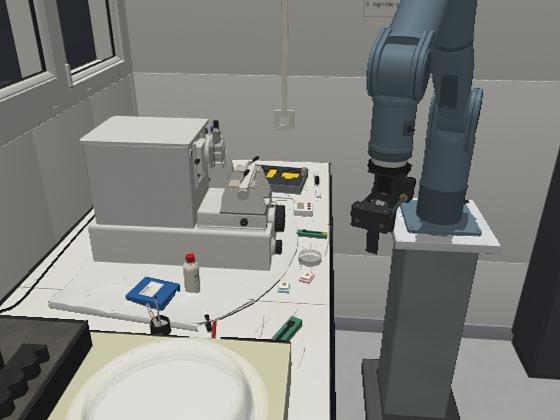

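```bash
cat > h.py <<'E'
import numpy as np,cv2
from plant import sense, grab_frame
def cam(n):
    f=grab_frame(n);R=cv2.Rodrigues(np.array(f["rvec"],float))[0]
    return f["pixels"],np.array(f["mtx"]),R,np.array(f["tvec"],float).ravel()
def cast(c,uv,z):
    _,K,R,t=c
    d=R.T@np.linalg.inv(K)@np.array([uv[0],uv[1],1.]);o=-R.T@t
    return o+d*(z-o[2])/d[2]
def proj(c,P):
    _,K,R,t=c;p=K@(R@np.array(P,float)+t);return p[:2]/p[2]
def crop(c,x0,y0,x1,y1,s,name):
    im=cv2.resize(c[0][y0:y1,x0:x1,::-1],None,fx=s,fy=s,interpolation=cv2.INTER_CUBIC)
    cv2.imwrite("pics/"+name+".png",im)
E
python3 - <<'E'
from h import *
c=cam("top")
crop(c,310,145,450,265,5,"t1")
crop(c,95,215,295,270,4,"t2")
print(proj(c,[0,0,0]),-c[2].T@c[3])
for uv in[(278,253),(127,240),(355,200),(330,242),(405,253),(407,200),(232,253)]:print(uv,cast(c,uv,0).round())
E
```

```text
[333.77878319 390.75127867] [ 321.97928874  156.80617138 1171.44937902]
(278, 253) [396. 153.   0.]
(127, 240) [444. 620.   0.]
(355, 200) [557. -92.   0.]
(330, 242) [427.  -8.   0.]
(405, 253) [ 389. -235.    0.]
(407, 200) [ 554. -255.    0.]
(232, 253) [399. 294.   0.]
```

View pics/t1.png

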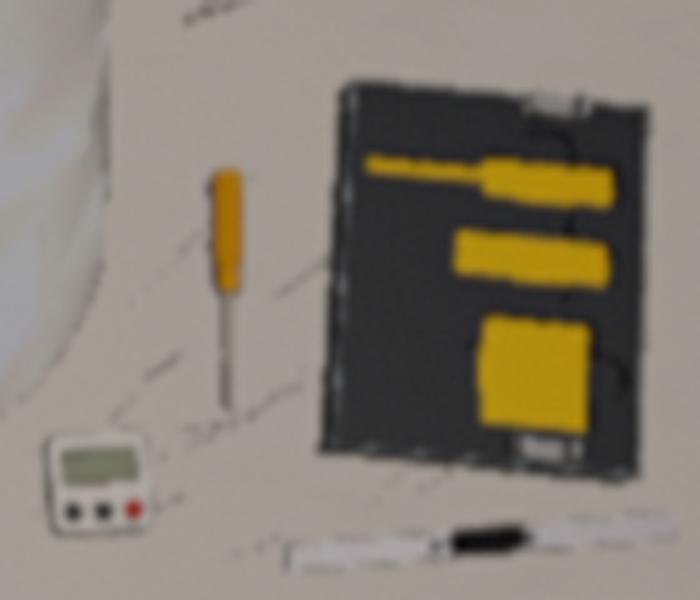

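View pics/t2.png

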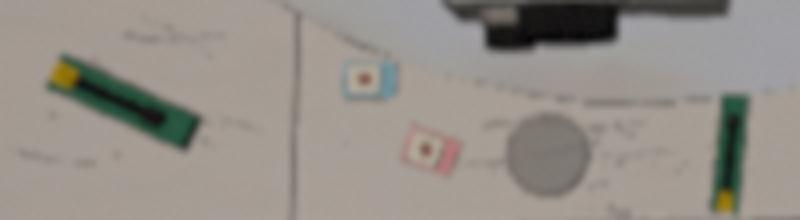

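```bash
cat > m.py <<'E'
from h import *
from scipy.spatial.transform import Rotation as Rn
S=6
def comps(c,maskf,roi,mina=30):
    x0,y0,x1,y1=roi
    im=cv2.resize(c[0][y0:y1,x0:x1],None,fx=S,fy=S,interpolation=cv2.INTER_LINEAR)
    hsv=cv2.cvtColor(im,cv2.COLOR_RGB2HSV)
    m=maskf(im.astype(int),hsv.astype(int)).astype(np.uint8)
    cs,_=cv2.findContours(m,cv2.RETR_EXTERNAL,cv2.CHAIN_APPROX_NONE)
    out=[]
    for k in cs:
        if cv2.contourArea(k)<mina*S*S: continue
        out.append((k.reshape(-1,2)+0.5)/S-0.5+np.array([x0,y0]))
    return out
def onplane(c,k,z): return np.array([cast(c,p,z)[:2] for p in k],np.float32)
def info(P):
    M=cv2.moments(P.reshape(-1,1,2)); cen=np.array([M['m10'],M['m01']])/M['m00']
    r=cv2.minAreaRect(P); b=cv2.boxPoints(r)
    e=[b[1]-b[0],b[2]-b[1]]; L=[np.linalg.norm(v) for v in e]
    i=int(np.argmax(L)); a=np.degrees(np.arctan2(e[i][1],e[i][0]))%180
    return cen.round(1),np.round(r[0],1),np.round(sorted(L),1),round(float(a),2)
E
python3 - <<'E'
from m import *
c=cam("top")
yel=lambda r,h:(h[...,0]>17)&(h[...,0]<32)&(h[...,1]>170)&(h[...,2]>95)
for z in(14,19):
  for k in comps(c,yel,(370,155,445,245)): print("yel",z,info(onplane(c,k,z)))
orng=lambda r,h:(h[...,0]>5)&(h[...,0]<24)&(h[...,1]>150)&(h[...,2]>80)
for k in comps(c,orng,(340,170,368,232)): print("handle",info(onplane(c,k,10.5)))
gr=lambda r,h:((h[...,0]>60)&(h[...,0]<95)&(h[...,1]>90))|((h[...,0]>17)&(h[...,0]<35)&(h[...,1]>120))|(h[...,2]<60)
for roi in((266,232,292,268),(100,225,150,255)):
  for k in comps(c,gr,roi): print("disp",info(onplane(c,k,12)))
wh=lambda r,h:(r.min(-1)>185)
for k in comps(c,wh,(310,222,345,258)): print("timer",info(onplane(c,k,21)))
for k in comps(c,lambda r,h:(r.max(-1)<60),(360,245,445,265),5): print("grip",info(onplane(c,k,30)))
# tray outline
for k in comps(c,lambda r,h:(r.max(-1)<90)|((h[...,1]>150)),(370,152,446,245),400): print("tray",info(onplane(c,k,28)))
print(c[0][242,325],c[0][250,325],c[0][240,345],c[0][255,375],c[0][260,350],c[0][253,290])
# shaft tip
E
```

```text
yel 14 (array([ 490.9, -273.5]), array([ 491. , -272.8]), array([67.4, 68.3], dtype=float32), 173.05)
yel 14 (array([ 562.7, -278.4]), array([ 562.3, -278.5]), array([30.7, 96. ], dtype=float32), 83.27)
yel 14 (array([ 613.5, -272.2]), array([ 614.7, -256.6]), array([ 28.2, 153.6], dtype=float32), 82.9)
yel 19 (array([ 490.1, -271.7]), array([ 490.3, -271. ]), array([67.1, 68. ], dtype=float32), 173.05)
yel 19 (array([ 561.6, -276.5]), array([ 561.2, -276.6]), array([30.5, 95.6], dtype=float32), 83.27)
yel 19 (array([ 612.2, -270.4]), array([ 613.4, -254.8]), array([ 28.1, 153. ], dtype=float32), 82.9)
handle (array([586.5, -91.7]), array([585. , -91.1]), array([16.2, 75.9], dtype=float32), 176.71)
disp (array([395.2, 155.7]), array([394.2, 155.8]), array([14.7, 85.3], dtype=float32), 173.3)
disp (array([442.9, 619.8]), array([443.6, 621.3]), array([ 22.1, 118.8], dtype=float32), 64.81)
grip (array([ 388.6, -231.8]), array([ 388.4, -232. ]), array([11.6, 41.9], dtype=float32), 94.28)
tray (array([ 548.1, -244. ]), array([ 548.7, -244.1]), array([190.2, 234.9], dtype=float32), 173.1)
[150 143 135] [156 150 145] [164 155 148] [170 164 165] [164 155 147] [165 157 149]
```

Run:
```python
from m import *
c=cam("top")
crop(c,310,225,350,260,16,"z1");crop(c,340,172,370,232,10,"z2");crop(c,355,240,455,268,8,"z3");crop(c,262,232,296,272,14,"z4")
a=c[0]
print("timer row",[tuple(a[237,x]) for x in range(316,346)])
print("handle row",[tuple(a[188,x]) for x in range(349,362)])
print("disp row",[tuple(a[246,x]) for x in range(270,288)])
print("bar col",[tuple(a[y,385]) for y in range(248,264)])
```

```text
timer row [(np.uint8(166), np.uint8(158), np.uint8(149)), (np.uint8(162), np.uint8(153), np.uint8(146)), (np.uint8(144), np.uint8(137), np.uint8(130)), (np.uint8(132), np.uint8(126), np.uint8(121)), (np.uint8(155), np.uint8(149), np.uint8(143)), (np.uint8(160), np.uint8(154), np.uint8(146)), (np.uint8(131), np.uint8(129), np.uint8(117)), (np.uint8(112), np.uint8(114), np.uint8(97)), (np.uint8(110), np.uint8(112), np.uint8(93)), (np.uint8(111), np.uint8(114), np.uint8(94)), (np.uint8(112), np.uint8(114), np.uint8(95)), (np.uint8(115), np.uint8(117), np.uint8(97)), (np.uint8(114), np.uint8(117), np.uint8(98)), (np.uint8(115), np.uint8(118), np.uint8(98)), (np.uint8(114), np.uint8(117), np.uint8(97)), (np.uint8(114), np.uint8(117), np.uint8(98)), (np.uint8(113), np.uint8(116), np.uint8(97)), (np.uint8(114), np.uint8(116), np.uint8(97)), (np.uint8(114), np.uint8(116), np.uint8(96)), (np.uint8(111), np.uint8(112), np.uint8(95)), (np.uint8(116), np.uint8(117), np.uint8(101)), (np.uint8(136), np.uint8(133), np.uint8(123)), (np.uint8(157), np.uint8(151), np.uint8(143)), (np.uint8(160), np.ui
[... 1818 characters left out ...]
uint8(162), np.uint8(153), np.uint8(146)), (np.uint8(162), np.uint8(154), np.uint8(146)), (np.uint8(162), np.uint8(154), np.uint8(147)), (np.uint8(160), np.uint8(153), np.uint8(150)), (np.uint8(164), np.uint8(158), np.uint8(158)), (np.uint8(169), np.uint8(163), np.uint8(164)), (np.uint8(170), np.uint8(163), np.uint8(164)), (np.uint8(163), np.uint8(157), np.uint8(158)), (np.uint8(153), np.uint8(147), np.uint8(145)), (np.uint8(153), np.uint8(145), np.uint8(140)), (np.uint8(160), np.uint8(152), np.uint8(144)), (np.uint8(163), np.uint8(155), np.uint8(146)), (np.uint8(162), np.uint8(154), np.uint8(146)), (np.uint8(163), np.uint8(155), np.uint8(147)), (np.uint8(162), np.uint8(154), np.uint8(146))]
```

View pics/z1.png

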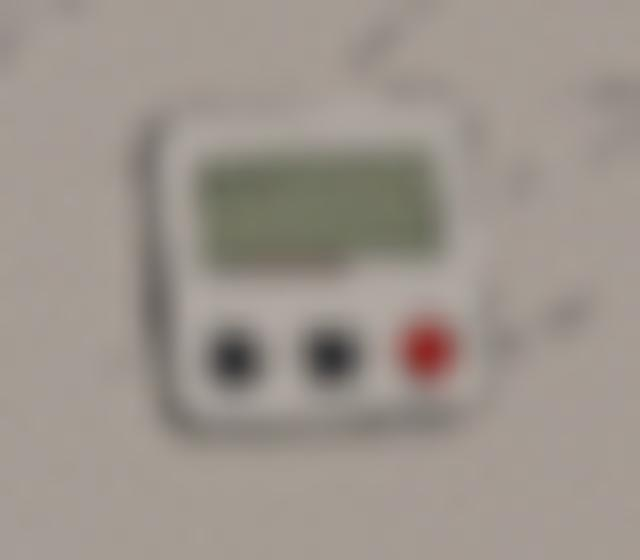

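View pics/z3.png

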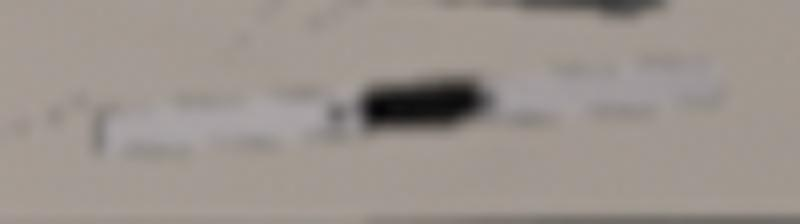

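View pics/z4.png

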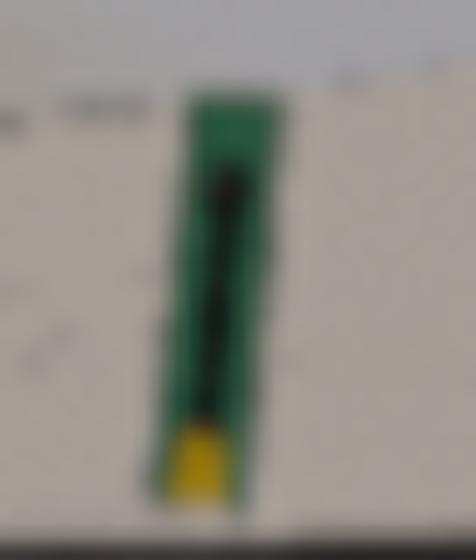

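Run:
```python
from m import *
c=cam("top")
P=lambda u,v:(310+u/16-.5,225+v/16-.5)
b=[cast(c,P(235,357),23)[:2],cast(c,P(428,349),23)[:2]];print("buttons",b,np.degrees(np.arctan2(*(b[0]-b[1])[::-1])))
print("timer ctr",cast(c,P(324,259),21))
for q in[(324,103),(324,415),(168,260),(480,260)]:print(cast(c,P(*q),21)[:2].round(1))
barm=lambda r,h:(r[...,2]-r[...,0]>-11)&(r[...,0]>0)
import copy
c2=(cv2.GaussianBlur(c[0],(3,3),0),)+c[1:]
for k in comps(c2,lambda r,h:(r[...,2]-r[...,0]>-10),(360,244,450,262),40): print("bar",info(onplane(c,k,8)))
orng=lambda r,h:(r[...,0]-r[...,2]>45)
for k in comps(c,orng,(340,170,368,232)): print("handle",info(onplane(c,k,10.5)))
m=lambda r,h:(r[...,0]<110)
for k in comps(c,lambda r,h:(r[...,0]<115)&(r[...,0]>0)|(r[...,2]<60),(266,236,292,268)): print("disp",info(onplane(c,k,12)))
s=cam("side")
crop(s,240,155,350,290,5,"s1")
for nm,p in dict(timer=(426,-8,21),disp=(395,155.5,12),handle=(586,-91,10),bar=(388.5,-234,30),tray=(551,-249,26)).items(): print(nm,proj(s,p))
```

```text
buttons [array([410.83270048,  13.25147049]), array([411.69660631, -23.05701873])] 91.36300963493116
timer ctr [429.16103508  -4.55806876  21.        ]
[458.8  -5.9]
[399.8  -3.3]
[429.5  24.9]
[428.4 -34. ]
bar (array([ 389.1, -232.9]), array([ 388.8, -234.1]), array([ 17.5, 237.2], dtype=float32), 93.82)
handle (array([587. , -92.5]), array([585.6, -92.2]), array([20.3, 81.4], dtype=float32), 176.68)
disp (array([397.1, 155.3]), array([396.1, 155.4]), array([22.6, 89.9], dtype=float32), 173.08)
timer [303.4011833  205.41500215]
disp [311.43159699 232.17969622]
handle [257.70682188 195.963522  ]
bar [316.42792945 177.02463869]
tray [272.32863091 174.80474578]
```

View pics/s1.png

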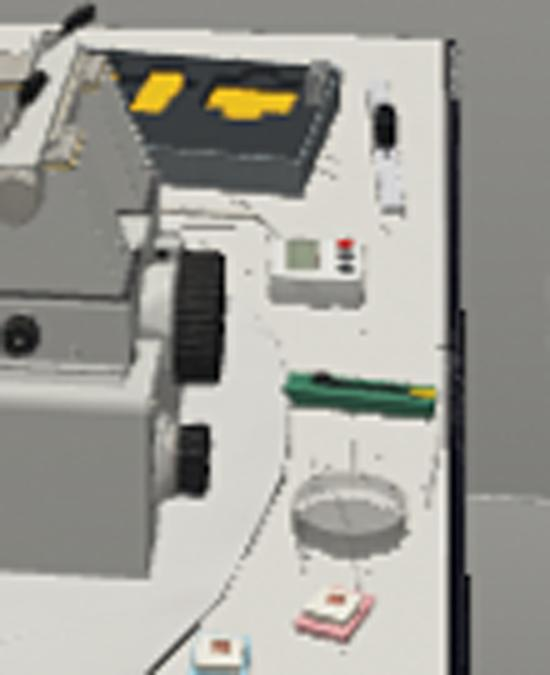

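View pics/z2.png

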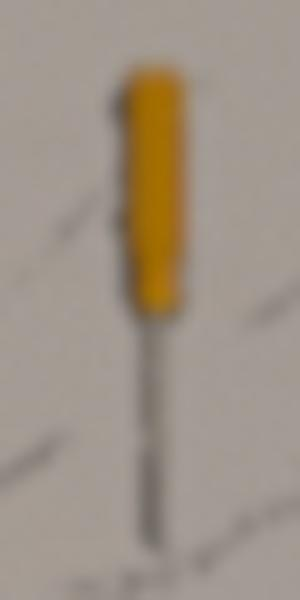

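```bash
cat > go.py <<'E'
# usage: go.py x y z yawdeg(direction of tool y axis, mod 180)
import sys
from h import *
from scipy.spatial.transform import Rotation as Rn
s=sense();x,y,z,yaw=map(float,sys.argv[1:5])
R=Rn.from_quat(s["eef_rot"]).as_matrix();p=s["tcp_pos"]
cur=np.degrees(np.arctan2(R[1,1],R[0,1]))
a=np.radians(yaw);ty=np.array([np.cos(a),np.sin(a),0])
tx=np.array([0,0,-1.])
best=[]
for sg in(1,-1):
    T=np.column_stack([tx,sg*ty,np.cross(tx,sg*ty)]);rv=Rn.from_matrix(R.T@T).as_rotvec();best.append((abs(rv[0]),sg,T,rv))
best.sort(key=lambda b:b[0])
print("t",round(s["time"],2),"tcp",p.round(1),"yaw_y",round(cur,2),"xaxis",R[:,0].round(4),"F",s["force"].round(1),"w",round(s["gripper_width"]*88,1),"q7",s["qpos"][6].round(2))
d=np.array([x,y,z])-p
for b in best: print("turn",b[3].round(4)," shift now(cm)",(R.T@d/10).round(2)," shift after turn",(b[2].T@d/10).round(2))
E
python3 go.py 396.5 155.4 120 83.1
```

```text
t 0.35 tcp [257.1 596.8 260.5] yaw_y 66.69 xaxis [-1.e-04 -4.e-04 -1.e+00] F [ 0.3 -0.1  0. ] w 87.8 q7 -0.07
turn [-0.2863 -0.      0.0004]  shift now(cm) [ 14.07 -35.02  30.26]  shift after turn [ 14.05 -42.15  19.14]
turn [2.8553e+00 6.0000e-04 0.0000e+00]  shift now(cm) [ 14.07 -35.02  30.26]  shift after turn [ 14.05  42.15 -19.14]
```

```bash
python3 -m pendant '[[[0,0,0,-0.0954,0,0,0],[0,0,0,-0.0954,0,0,0],[0,0,0,-0.0954,0,0,0],[0.5,-3.5,1.6,0,0,0,0],[0.5,-3.5,1.6,0,0,0,0],[0.5,-3.5,1.6,0,0,0,0],[0.5,-3.5,1.6,0,0,0,0],[0.5,-3.5,1.6,0,0,0,0],[0.5,-3.5,1.6,0,0,0,0],[0.5,-3.5,1.6,0,0,0,0],[0.5,-3.5,1.6,0,0,0,0],[0.5,-3.5,1.6,0,0,0,0]]]'; python3 go.py 396.5 155.4 60 83.1
```

```text
time: 1.35
tcp_pos: [362.6, 265.2, 215.8]
eef_rot: [0.043, 0.706, -0.042, 0.706]
force: [0.6, 0.5, -0.6]
gripper_width: 0.999
t 1.35 tcp [362.6 265.2 215.8] yaw_y 83.1 xaxis [ 6.e-04  5.e-04 -1.e+00] F [ 0.6  0.5 -0.6] w 87.9 q7 0.72
turn [ 0.      0.0005 -0.0006]  shift now(cm) [ 15.57 -10.5    4.68]  shift after turn [ 15.58 -10.49   4.69]
turn [-3.1416e+00  9.0000e-04  9.0000e-04]  shift now(cm) [ 15.57 -10.5    4.68]  shift after turn [15.58 10.49 -4.69]
```

```bash
python3 -m pendant '[[[2.2,-2.6,1.2,0,0,0,0],[2.2,-2.6,1.2,0,0,0,0],[2.2,-2.6,1.2,0,0,0,0],[2.2,-2.6,1.1,0,0,0,0.3],[2.2,0,0,0,0,0,0.3],[2.2,0,0,0,0,0,0.3],[2.2,0,0,0,0,0,0.3],[0,0,0,0,0,0,0.3],[0,0,0,0,0,0,0.3]]]'; python3 go.py 396.5 155.4 27 83.1
python3 - <<'E'
from h import *
crop(cam("side"),270,190,350,260,8,"s2")
crop(cam("top"),230,200,330,270,7,"t3")
E
```

```text
time: 2.1
tcp_pos: [395.9, 157.7, 61.4]
eef_rot: [0.042, 0.706, -0.043, 0.705]
force: [1.0, 0.2, 1.4]
gripper_width: 0.699
t 2.1 tcp [395.9 157.7  61.4] yaw_y 83.09 xaxis [-0.0019 -0.001  -1.    ] F [1.  0.2 1.4] w 61.5 q7 1.0
turn [-0.0002 -0.0017  0.0012]  shift now(cm) [ 3.44 -0.22  0.09]  shift after turn [ 3.44 -0.23  0.09]
turn [3.1414e+00 1.9000e-03 2.7000e-03]  shift now(cm) [ 3.44 -0.22  0.09]  shift after turn [ 3.44  0.23 -0.09]
```

View pics/s2.png

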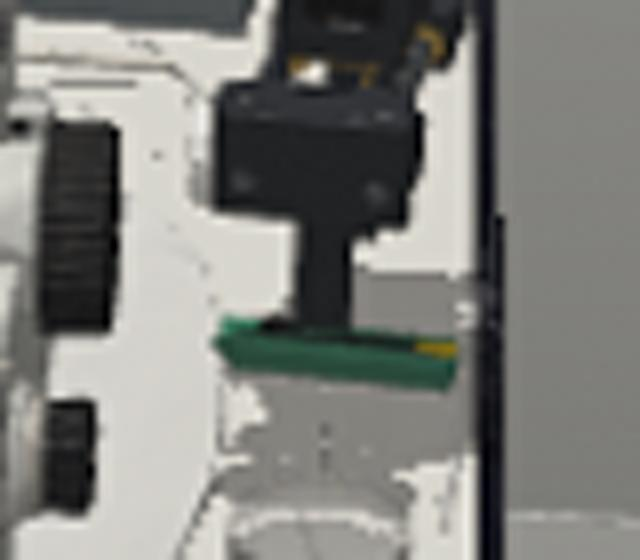

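View pics/t3.png

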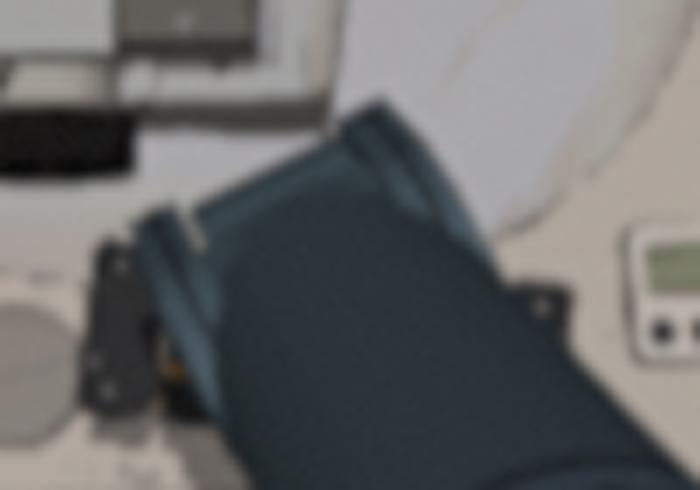

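Run:
```python
from h import *
s=cam("side")
f=lambda p:((proj(s,p)+.5-np.array([270,190]))*8).round(0)
a=np.radians(-6.9);d=np.array([np.cos(a),np.sin(a),0]);n=np.array([-d[1],d[0],0])
p=sense()["tcp_pos"]
for o in(30.7,48):print("finger tip",f(p+n*o-[0,0,22]))
C=np.array([396.5,155.4,0])
for t in(-45,45):
  for z in(0,12):print(t,z,f(C+t*d+11*n+[0,0,z]),f(C+t*d-11*n+[0,0,z]))
```

```text
finger tip [319. 314.]
finger tip [312. 337.]
-45 0 [447. 396.] [454. 368.]
-45 12 [449. 368.] [456. 340.]
45 0 [206. 371.] [216. 343.]
45 12 [207. 342.] [217. 315.]
```

```bash
python3 -m pendant '[[[0,-0.22,0.05,0,0,0,0.5],[1.3,0,0,0,0,0,0.6],[1.1,0,0,0,0,0,0.6],[1.0,0,0,0,0,0,0.6],[0,0,0,0,0,0,0.6],[0,0,0,0,0,0,0.6]]]'; python3 go.py 396 155.4 26 83.1
```

```text
time: 2.75
tcp_pos: [396.6, 155.7, 27.8]
eef_rot: [0.043, 0.706, -0.043, 0.706]
force: [0.3, -0.6, 0.2]
gripper_width: 0.398
t 2.75 tcp [396.6 155.7  27.8] yaw_y 83.09 xaxis [-3.e-04 -2.e-04 -1.e+00] F [ 0.3 -0.6  0.2] w 35.0 q7 1.01
turn [-0.0002 -0.0003  0.0003]  shift now(cm) [ 0.18 -0.04 -0.05]  shift after turn [ 0.18 -0.04 -0.05]
turn [3.1414e+00 4.0000e-04 5.0000e-04]  shift now(cm) [ 0.18 -0.04 -0.05]  shift after turn [0.18 0.04 0.05]
```

```bash
python3 -m pendant '[[[0.15,0,0,0,0,0,0.6],[0,0,0,0,0,0,1],[0,0,0,0,0,0,1],[0,0,0,0,0,0,1],[0,0,0,0,0,0,1],[-2,0,0,0,0,0,1],[-3,0,0,0,0,0,1],[-3,0,0,0,0,0,1],[0,0,0,0,0,0,1],[0,0,0,0,0,0,1]]]'; python3 go.py 561.1 -275 120 -6.9
python3 - <<'E'
from h import *
crop(cam("side"),270,170,350,240,8,"s3")
E
```

```text
time: 3.58
tcp_pos: [397.6, 156.3, 107.4]
eef_rot: [0.043, 0.705, -0.042, 0.707]
force: [0.5, -0.1, -0.5]
gripper_width: 0.242
t 3.58 tcp [397.6 156.3 107.4] yaw_y 83.09 xaxis [ 0.0032  0.0016 -1.    ] F [ 0.5 -0.1 -0.5] w 21.3 q7 1.0
turn [ 1.5707e+00  8.0000e-04 -3.9000e-03]  shift now(cm) [ -1.27 -40.84  21.42]  shift after turn [-1.26 21.41 40.85]
turn [-1.5709e+00  3.9000e-03  8.0000e-04]  shift now(cm) [ -1.27 -40.84  21.42]  shift after turn [ -1.26 -21.41 -40.85]
```

View pics/s3.png

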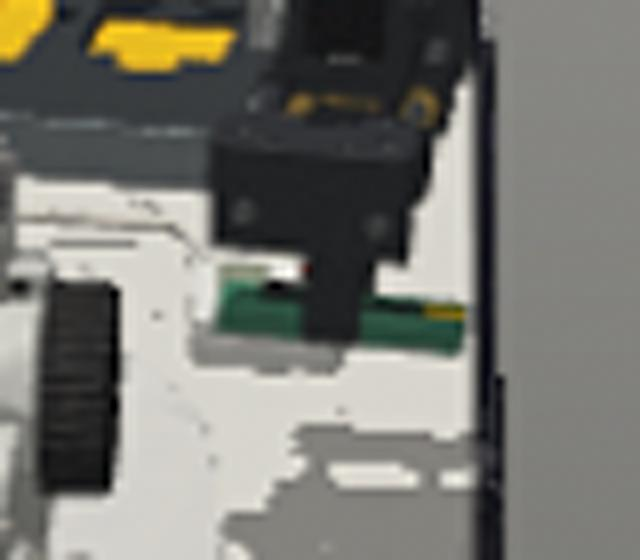

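```bash
python3 -m pendant '[[[-0.2,-3.4,1.78,0,0,0,1],[-0.2,-3.4,1.78,0,0,0,1],[-0.2,-3.4,1.78,0,0,0,1],[-0.2,-3.4,1.78,0,0,0,1],[-0.2,-3.4,1.78,0,0,0,1],[-0.2,-3.4,1.78,0,0,0,1],[0,0,0,0.124,0,0,1],[0,0,0,0.124,0,0,1],[0,0,0,0.124,0,0,1],[0,0,0,0.124,0,0,1],[0,0,0,0.124,0,0,1],[0,0,0,0.124,0,0,1]]]';python3 -m pendant '[[[0,0,0,0.124,0,0,1],[0,0,0,0.124,0,0,1],[0,0,0,0.124,0,0,1],[0,0,0,0.124,0,0,1],[0,0,0,0.124,0,0,1],[0,0,0,0.124,0,0,1],[0,0,0,0.083,0,0,1],[0,0,0,0,0,0,1],[0,0,0,0,0,0,1]]]'; python3 go.py 561.1 -275 100 -6.9
```

```text
time: 4.63
tcp_pos: [477.0, -59.7, 116.6]
eef_rot: [0.298, 0.642, -0.299, 0.64]
force: [0.8, -0.0, 0.4]
gripper_width: 0.246
time: 5.38
tcp_pos: [477.3, -59.6, 117.1]
eef_rot: [-0.528, -0.47, 0.529, -0.469]
force: [-0.3, -0.7, -0.5]
gripper_width: 0.247
t 5.38 tcp [477.3 -59.6 117.1] yaw_y -6.75 xaxis [-0.0023 -0.001  -1.    ] F [-0.3 -0.7 -0.5] w 21.8 q7 0.28
turn [0.0027 0.0013 0.0022]  shift now(cm) [ 1.71 10.85 20.4 ]  shift after turn [ 1.71 10.9  20.37]
turn [-3.1389e+00 -3.4000e-03  2.0000e-03]  shift now(cm) [ 1.71 10.85 20.4 ]  shift after turn [  1.71 -10.9  -20.37]
```

```bash
python3 -m pendant '[[[0,1.82,3.4,0,0,0,1],[0,1.82,3.4,0,0,0,1],[0,1.82,3.4,0,0,0,1],[0,1.81,3.4,0.0027,0,0,1],[0,1.81,3.4,0,0,0,1],[0,1.81,3.4,0,0,0,1],[1.1,0,0,0,0,0,1],[1.1,0,0,0,0,0,1],[1,0,0,0,0,0,1],[0,0,0,0,0,0,1],[0,0,0,0,0,0,1]]]'; python3 go.py 561.1 -275 45 -6.9
python3 - <<'E'
from h import *
crop(cam("side"),235,135,335,225,8,"s4")
crop(cam("top"),365,145,450,260,5,"t4")
E
```

```text
time: 6.3
tcp_pos: [560.7, -273.3, 85.0]
eef_rot: [-0.529, -0.47, 0.53, -0.468]
force: [-0.2, -0.5, 0.3]
gripper_width: 0.24
t 6.3 tcp [ 560.7 -273.3   85. ] yaw_y -6.94 xaxis [-0.0024  0.0019 -1.    ] F [-0.2 -0.5  0.3] w 21.1 q7 0.6
turn [-0.0007 -0.0016  0.0026]  shift now(cm) [4.   0.07 0.17]  shift after turn [4.   0.06 0.17]
turn [3.1409e+00 4.1000e-03 2.5000e-03]  shift now(cm) [4.   0.07 0.17]  shift after turn [ 4.   -0.06 -0.17]
```

View pics/s4.png

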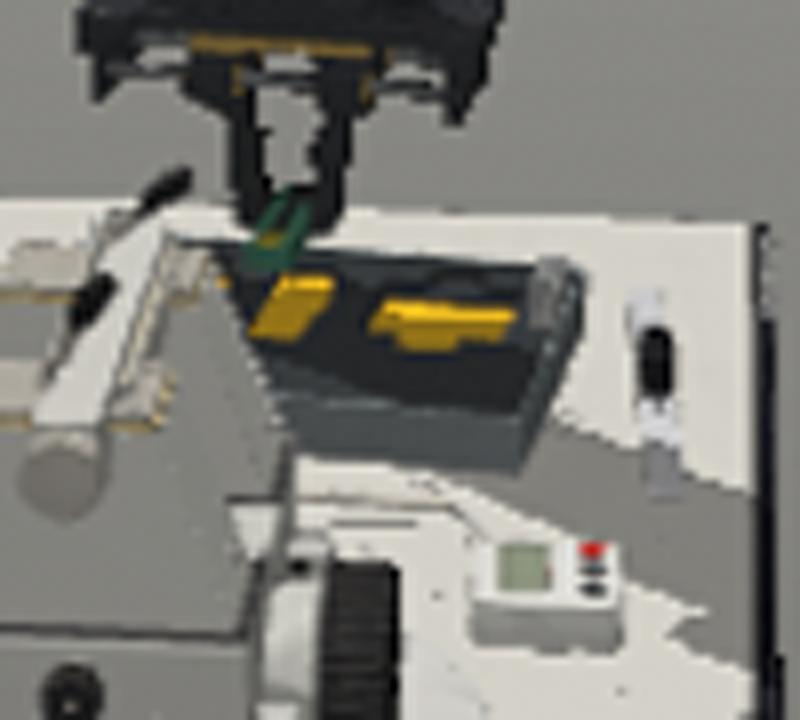

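View pics/t4.png

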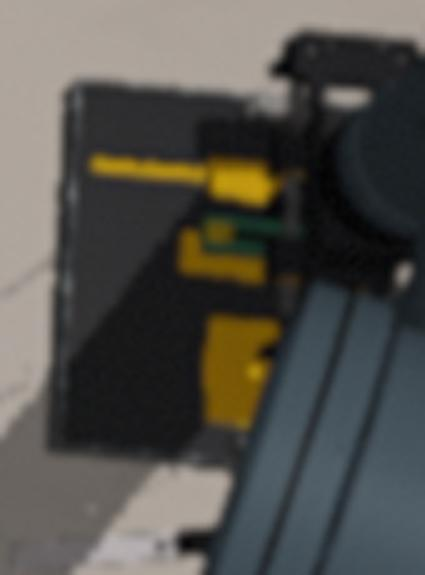

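Run:
```python
from h import *
c=cam("top")
for q in[(203,234),(203,217),(203,251)]:print(cast(c,(365+q[0]/5-.5,145+q[1]/5-.5),70.7).round(1))
k=c[0][175:205,395:425]
print([tuple(int(v) for v in c[0][192,x]) for x in range(398,416)])
print([tuple(int(v) for v in c[0][y,408]) for y in range(183,200)])
```

```text
[ 566.6 -226.4   70.7]
[ 576.9 -227.2   70.7]
[ 556.3 -225.6   70.7]
[(34, 32, 36), (29, 28, 29), (45, 36, 23), (81, 59, 16), (109, 80, 10), (115, 83, 6), (98, 74, 13), (69, 61, 19), (67, 63, 22), (87, 75, 20), (92, 77, 16), (89, 76, 20), (82, 69, 16), (66, 57, 17), (38, 38, 20), (18, 29, 22), (17, 29, 22), (19, 30, 22)]
[(131, 102, 16), (89, 70, 22), (45, 38, 23), (22, 24, 26), (23, 34, 29), (48, 54, 32), (79, 71, 25), (96, 79, 15), (99, 80, 9), (92, 77, 16), (68, 66, 31), (45, 55, 35), (65, 58, 27), (100, 76, 14), (118, 86, 5), (118, 86, 5), (102, 74, 11)]
```

```bash
python3 -m pendant '[[[0.9,0.03,0.13,0,0,0,1],[1.0,0,0,0,0,0,1],[1.0,0,0,0,0,0,1],[0.3,0,0,0,0,0,1],[0.2,0,0,0,0,0,1],[0.2,0,0,0,0,0,1],[0,0,0,0,0,0,1]]]'; python3 go.py 561 -274.6 45.5 -6.9
```

```text
time: 7.03
tcp_pos: [561.5, -276.7, 49.9]
eef_rot: [-0.53, -0.468, 0.53, -0.468]
force: [-0.2, -0.3, -0.8]
gripper_width: 0.246
t 7.03 tcp [ 561.5 -276.7   49.9] yaw_y -7.08 xaxis [-3.e-04  0.e+00 -1.e+00] F [-0.2 -0.3 -0.8] w 21.6 q7 0.62
turn [-0.0031 -0.      0.0003]  shift now(cm) [ 0.44 -0.07 -0.2 ]  shift after turn [ 0.44 -0.07 -0.2 ]
turn [3.1385e+00 5.0000e-04 0.0000e+00]  shift now(cm) [ 0.44 -0.07 -0.2 ]  shift after turn [0.44 0.07 0.2 ]
```

```bash
python3 -m pendant '[[[0,-0.03,-0.15,0,0,0,1],[0,0,0,0,0,0,1],[0.2,0,0,0,0,0,1],[0.2,0,0,0,0,0,1],[0.1,0,0,0,0,0,1],[0,0,0,0,0,0,1]]]'; python3 go.py 561 -274.6 45.5 -6.9
```

```text
time: 7.53
tcp_pos: [561.6, -275.1, 45.7]
eef_rot: [0.53, 0.468, -0.53, 0.468]
force: [-1.3, 0.6, 4.4]
gripper_width: 0.242
t 7.53 tcp [ 561.6 -275.1   45.7] yaw_y -7.08 xaxis [ 2.e-04  4.e-04 -1.e+00] F [-1.3  0.6  4.4] w 21.3 q7 0.63
turn [-0.0031 -0.0004 -0.0001]  shift now(cm) [ 0.02 -0.06 -0.04]  shift after turn [ 0.02 -0.06 -0.04]
turn [ 3.1385e+00 -2.0000e-04  6.0000e-04]  shift now(cm) [ 0.02 -0.06 -0.04]  shift after turn [0.02 0.06 0.04]
```

```bash
python3 -m pendant '[[[0,0,0,0,0,0,0.72],[0,0,0,0,0,0,0.71],[-0.1,0,0,0,0,0,0.71],[-0.5,0,0,0,0,0,0.71],[-1.5,0,0,0,0,0,0.6],[-3,0,0,0,0,0,0.4],[-3,0,0,0,0,0,0.4],[0,-2,-4,0,0,0,0.4],[0,-2,-3.5,0,0,0,0.4],[0,-2,-3.5,0,0,0,0.4],[0,0,-3.5,0,0,0,0.4],[0,0,0,0,0,0,0.4]]]'; python3 go.py 586 -92.3 80 86.7
python3 - <<'E'
from h import *
crop(cam("side"),235,135,335,225,8,"s5")
crop(cam("top"),340,145,460,260,5,"t5")
E
```

```text
time: 8.53
tcp_pos: [521.3, -118.3, 126.9]
eef_rot: [0.529, 0.472, -0.527, 0.469]
force: [1.0, 1.1, -0.3]
gripper_width: 0.598
t 8.53 tcp [ 521.3 -118.3  126.9] yaw_y -6.57 xaxis [-1.0e-04  5.5e-03 -1.0e+00] F [ 1.   1.1 -0.3] w 52.6 q7 0.38
turn [ 1.5137 -0.0038  0.0047]  shift now(cm) [ 4.71  6.13 -3.3 ]  shift after turn [ 4.69 -2.97 -6.31]
turn [-1.6279 -0.0047 -0.0039]  shift now(cm) [ 4.71  6.13 -3.3 ]  shift after turn [4.69 2.97 6.31]
```

View pics/s5.png

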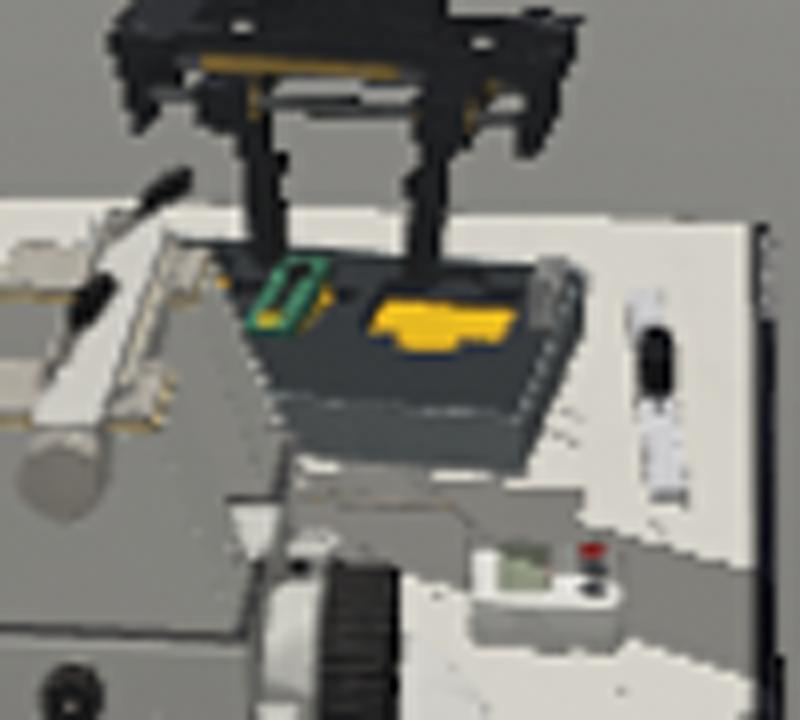

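View pics/t5.png

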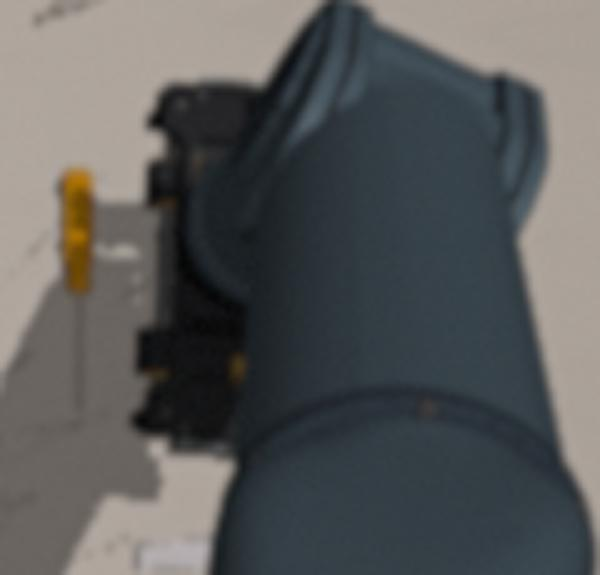

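```bash
python3 -m pendant '[[[0,0,0,-0.125,0,0,0.4],[0,0,0,-0.125,0,0,0.4],[0,0,0,-0.125,0,0,0.4],[0,0,0,-0.125,0,0,0.4],[0,0,0,-0.125,0,0,0.4],[0,0,0,-0.125,0,0,0.4],[0,0,0,-0.125,0,0,0.4],[0,0,0,-0.125,0,0,0.4],[0,0,0,-0.125,0,0,0.4],[0,0,0,-0.125,0,0,0.4],[0,0,0,-0.125,0,0,0.4],[0,0,0,-0.125,0,0,0.4]]]';python3 -m pendant '[[[0,0,0,-0.125,0,0,0.4],[0,1.2,3,0,0,0,0.4],[0,1.2,3,0,0,0,0.4],[1.5,0,0,0,0,0,0.4],[1.5,0,0,0,0,0,0.4],[0,0,0,0,0,0,0.4],[0,0,0,0,0,0,0.4]]]'; python3 go.py 586 -92.3 27 86.7
python3 - <<'E'
from h import *
crop(cam("side"),215,135,335,225,6,"s6")
crop(cam("top"),320,145,460,260,5,"t6")
E
```

```text
time: 9.63
tcp_pos: [521.0, -129.4, 126.9]
eef_rot: [0.067, 0.703, -0.068, 0.704]
force: [-0.2, -0.3, -1.1]
gripper_width: 0.6
time: 10.22
tcp_pos: [581.7, -109.0, 96.1]
eef_rot: [0.025, 0.707, -0.026, 0.706]
force: [-0.7, 0.0, 1.0]
gripper_width: 0.604
t 10.22 tcp [ 581.7 -109.    96.1] yaw_y 85.89 xaxis [-0.0014 -0.0011 -1.    ] F [-0.7  0.   1. ] w 53.2 q7 1.64
turn [-0.0142 -0.0014  0.0012]  shift now(cm) [6.91 1.7  0.32]  shift after turn [6.91 1.69 0.33]
turn [3.1274e+00 1.9000e-03 2.1000e-03]  shift now(cm) [6.91 1.7  0.32]  shift after turn [ 6.91 -1.69 -0.33]
```

View pics/s6.png

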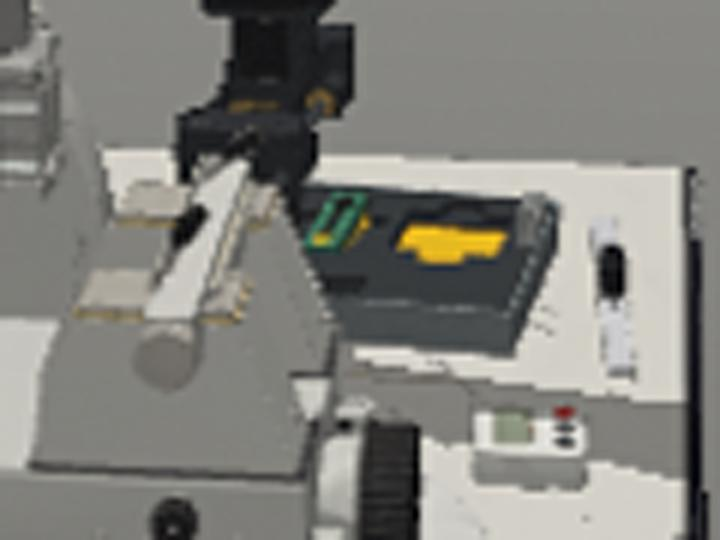

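View pics/t6.png

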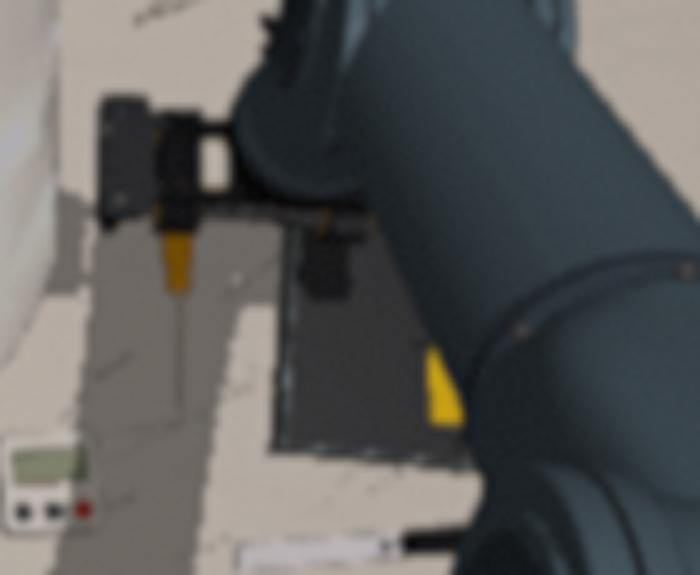

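```bash
python3 -m pendant '[[[1.5,1.7,0.4,-0.014,0,0,0.4],[1.5,0,0,0,0,0,0.4],[1.0,0,0,0,0,0,0.4],[0,0,0,0,0,0,0.4],[0,0,0,0,0,0,0.4]]]'; python3 go.py 585.7 -92.3 27 86.7
```

```text
time: 10.73
tcp_pos: [587.3, -91.2, 56.5]
eef_rot: [0.02, 0.707, -0.02, 0.707]
force: [0.2, -0.3, -0.3]
gripper_width: 0.599
t 10.73 tcp [587.3 -91.2  56.5] yaw_y 86.77 xaxis [-4.e-04 -7.e-04 -1.e+00] F [ 0.2 -0.3 -0.3] w 52.7 q7 1.62
turn [ 0.0012 -0.0004  0.0007]  shift now(cm) [ 2.95 -0.11 -0.15]  shift after turn [ 2.95 -0.11 -0.15]
turn [-3.1404e+00 -1.1000e-03 -6.0000e-04]  shift now(cm) [ 2.95 -0.11 -0.15]  shift after turn [2.95 0.11 0.15]
```

```bash
python3 -m pendant '[[[1,-0.1,-0.15,0,0,0,0.45],[1,0,0,0,0,0,0.5],[0.8,0,0,0,0,0,0.5],[0,0,0,0,0,0,0.6],[0,0,0,0,0,0,1],[0,0,0,0,0,0,1],[0,0,0,0,0,0,1],[0,0,0,0,0,0,1],[0,0,0,0,0,0,1]]]'; python3 go.py 585.7 -92.3 27 86.7
```

```text
time: 11.48
tcp_pos: [586.1, -91.1, 28.5]
eef_rot: [0.02, 0.707, -0.02, 0.707]
force: [0.0, -0.1, -1.0]
gripper_width: 0.227
t 11.48 tcp [586.1 -91.1  28.5] yaw_y 86.84 xaxis [ 5.e-04 -0.e+00 -1.e+00] F [ 0.  -0.1 -1. ] w 20.0 q7 1.62
turn [0.0024 0.0005 0.    ]  shift now(cm) [ 0.15 -0.12 -0.04]  shift after turn [ 0.15 -0.12 -0.04]
turn [-3.1392e+00 -0.0000e+00  8.0000e-04]  shift now(cm) [ 0.15 -0.12 -0.04]  shift after turn [0.15 0.12 0.04]
```

```bash
python3 -m pendant '[[[-2,0,0,0,0,0,1],[-4,0,0,0,0,0,1],[-4,0,0,0,0,0,1],[0,-3.3,0.2,0,0,0,1],[0,-3.3,0.2,0,0,0,1],[0,-3.3,0.2,0,0,0,1],[0,0,0,0.125,0,0,1],[0,0,0,0.125,0,0,1],[0,0,0,0.125,0,0,1],[0,0,0,0.125,0,0,1],[0,0,0,0.125,0,0,1],[0,0,0,0.125,0,0,1]]]';python3 -m pendant '[[[0,0,0,0.125,0,0,1],[0,0,0,0.125,0,0,1],[0,0,0,0.125,0,0,1],[0,0,0,0.125,0,0,1],[0,0,0,0.125,0,0,1],[0,0,0,0.125,0,0,1],[0,0,0,0.125,0,0,1],[0,0,0,0,0,0,1],[0,0,0,0,0,0,1],[0,0,0,0,0,0,1]]]'; python3 go.py 609.6 -290.4 90 -6.9
python3 - <<'E'
from h import *
crop(cam("side"),215,115,335,225,6,"s7")
crop(cam("top"),320,145,460,260,5,"t7")
E
```

```text
time: 12.48
tcp_pos: [586.4, -190.2, 128.4]
eef_rot: [0.279, 0.65, -0.279, 0.65]
force: [-0.3, -0.0, -1.0]
gripper_width: 0.226
time: 13.32
tcp_pos: [586.5, -190.2, 128.3]
eef_rot: [0.526, 0.473, -0.526, 0.473]
force: [-0.2, -0.3, -1.3]
gripper_width: 0.232
t 13.32 tcp [ 586.5 -190.2  128.3] yaw_y -6.06 xaxis [ 0.e+00  1.e-04 -1.e+00] F [-0.2 -0.3 -1.3] w 20.4 q7 0.46
turn [ 0.0147 -0.0001 -0.    ]  shift now(cm) [3.83 3.36 9.72]  shift after turn [3.83 3.5  9.67]
turn [-3.1269e+00  0.0000e+00 -1.0000e-04]  shift now(cm) [3.83 3.36 9.72]  shift after turn [ 3.83 -3.5  -9.67]
```

View pics/s7.png

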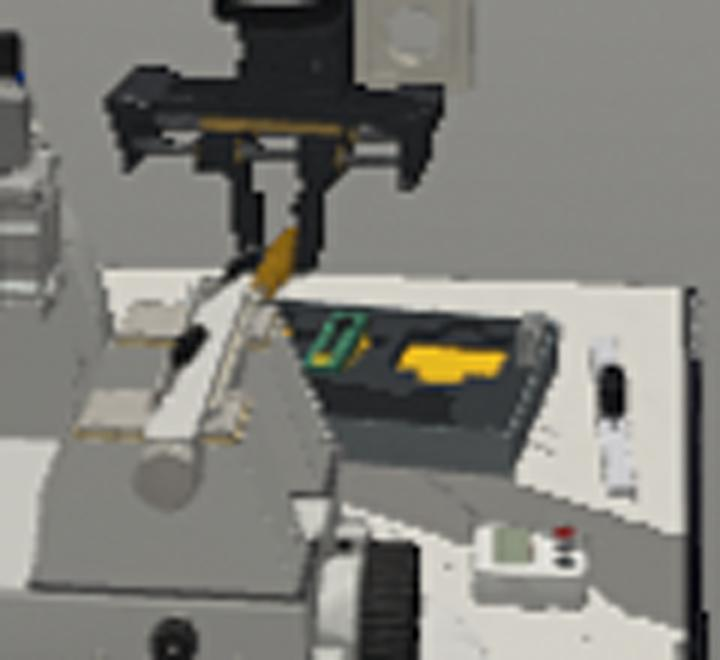

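View pics/t7.png

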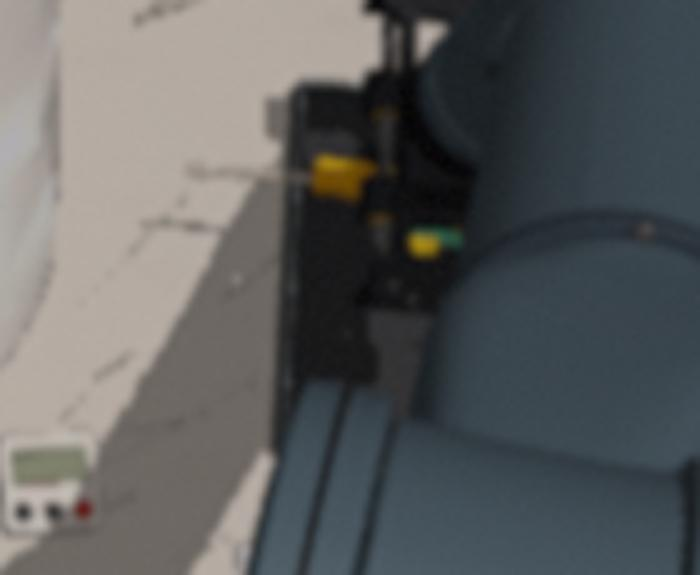

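```bash
python3 - <<'E'
from h import *
c=cam("top");p=sense()["tcp_pos"]
for q in[(312,175),(192,171)]:
  P=cast(c,(320+q[0]/5-.5,145+q[1]/5-.5),110.3);print(P.round(1),(P-p).round(1),np.linalg.norm((P-p)[:2]).round(1),np.degrees(np.arctan2(P[1]-p[1],P[0]-p[0])))
E
python3 -m pendant '[[[1,1.17,3.2,0.0147,0,0,1],[1,1.17,3.2,0,0,0,1],[1,1.17,3.2,0,0,0,1],[0.8,0,0,0,0,0,1],[0,0,0,0,0,0,1],[0,0,0,0,0,0,1],[0,0,0,0,0,0,1]]]'; python3 go.py 609.6 -290.4 90 -6.9
```

```text
[ 593.7 -149.1  110.3] [  7.3  41.3 -18. ] 41.9 79.99871600496462
[597.5 -80.6 110.3] [ 11.  109.8 -18. ] 110.3 84.27720099895237
time: 14.05
tcp_pos: [610.3, -288.1, 90.5]
eef_rot: [0.53, 0.469, -0.529, 0.468]
force: [-0.4, 0.0, -1.2]
gripper_width: 0.228
t 14.05 tcp [ 610.3 -288.1   90.5] yaw_y -7.01 xaxis [ 3.0e-04  1.4e-03 -1.0e+00] F [-0.4  0.  -1.2] w 20.1 q7 0.57
turn [-0.0019 -0.0014 -0.0001]  shift now(cm) [ 0.05 -0.04  0.24]  shift after turn [ 0.05 -0.04  0.24]
turn [ 3.1397e+00 -2.0000e-04  2.3000e-03]  shift now(cm) [ 0.05 -0.04  0.24]  shift after turn [ 0.05  0.04 -0.24]
```

```bash
python3 -m pendant '[[[1.2,-0.05,0.1,0,0,0,1],[1.2,0,0,0,0,0,1],[0.8,0,0,0,0,0,1],[0.4,0,0,0,0,0,1],[0.2,0,0,0,0,0,1],[0.2,0,0,0,0,0,1],[0,0,0,0,0,0,1]]]'; python3 go.py 609.6 -290.4 42.5 -6.9
```

```text
time: 14.63
tcp_pos: [609.2, -290.7, 49.9]
eef_rot: [-0.53, -0.468, 0.53, -0.468]
force: [-0.6, -0.4, -0.8]
gripper_width: 0.23
t 14.63 tcp [ 609.2 -290.7   49.9] yaw_y -7.11 xaxis [-3.e-04 -0.e+00 -1.e+00] F [-0.6 -0.4 -0.8] w 20.3 q7 0.59
turn [-0.0037  0.      0.0003]  shift now(cm) [ 0.74  0.04 -0.04]  shift after turn [ 0.74  0.04 -0.04]
turn [ 3.1379e+00  5.0000e-04 -1.0000e-04]  shift now(cm) [ 0.74  0.04 -0.04]  shift after turn [ 0.74 -0.04  0.04]
```

```bash
python3 -m pendant '[[[0.2,0.03,0,0,0,0,1],[0.2,0,0,0,0,0,1],[0.15,0,0,0,0,0,1],[0.1,0,0,0,0,0,1],[0.05,0,0,0,0,0,1],[0,0,0,0,0,0,1]]]'; python3 go.py 609.6 -290.4 42.5 -6.9
```

```text
time: 15.13
tcp_pos: [609.5, -290.8, 43.2]
eef_rot: [-0.53, -0.468, 0.53, -0.468]
force: [0.9, -0.5, -1.1]
gripper_width: 0.228
t 15.13 tcp [ 609.5 -290.8   43.2] yaw_y -7.12 xaxis [-1.e-04  0.e+00 -1.e+00] F [ 0.9 -0.5 -1.1] w 20.1 q7 0.59
turn [-0.0038 -0.      0.0001]  shift now(cm) [ 0.07  0.   -0.04]  shift after turn [ 0.07  0.   -0.04]
turn [3.1378e+00 1.0000e-04 0.0000e+00]  shift now(cm) [ 0.07  0.   -0.04]  shift after turn [ 0.07 -0.    0.04]
```

```bash
python3 -m pendant '[[[0.1,0,0,0,0,0,1],[0,0,0,0,0,0,1],[0,0,0,0,0,0,0.73],[0,0,0,0,0,0,0.73],[0,0,0,0,0,0,0.73],[-0.5,0,0,0,0,0,0.73],[-1.5,0,0,0,0,0,0.7],[-3,0,0,0,0,0,0.5],[-3,-2,0,0,0,0,0],[0,-3,-2.5,0,0,0,0],[0,-3,-2.5,0,0,0,0],[0,-3,-2.5,0,0,0,0]]]';python3 -m pendant '[[[0,-2,-3,0,0,0,0],[0,-2,-3,0,0,0,0],[0,-2,-3,0,0,0,0],[0,-2,-3,0,0,0,0],[0,0,-3,0,0,0,0],[0,0,0,0,0,0,0]]]'; python3 go.py 429 -4.5 100 91.5
python3 - <<'E'
from h import *
crop(cam("side"),235,135,335,225,8,"s8")
crop(cam("top"),310,145,460,265,5,"t8")
E
```

```text
time: 16.13
tcp_pos: [509.2, -202.4, 124.1]
eef_rot: [0.531, 0.467, -0.53, 0.469]
force: [0.7, -0.3, -0.0]
gripper_width: 0.656
time: 16.63
tcp_pos: [449.1, -37.9, 123.1]
eef_rot: [0.529, 0.471, -0.527, 0.469]
force: [0.9, 0.1, 0.4]
gripper_width: 1.0
t 16.63 tcp [449.1 -37.9 123.1] yaw_y -6.69 xaxis [ 5.0e-04  3.8e-03 -1.0e+00] F [0.9 0.1 0.4] w 88.0 q7 0.24
turn [ 1.4278 -0.0032  0.0026]  shift now(cm) [ 2.32 -2.38 -3.07]  shift after turn [ 2.31 -3.39  1.92]
turn [-1.7138 -0.0028 -0.0033]  shift now(cm) [ 2.32 -2.38 -3.07]  shift after turn [ 2.31  3.39 -1.92]
```

View pics/s8.png

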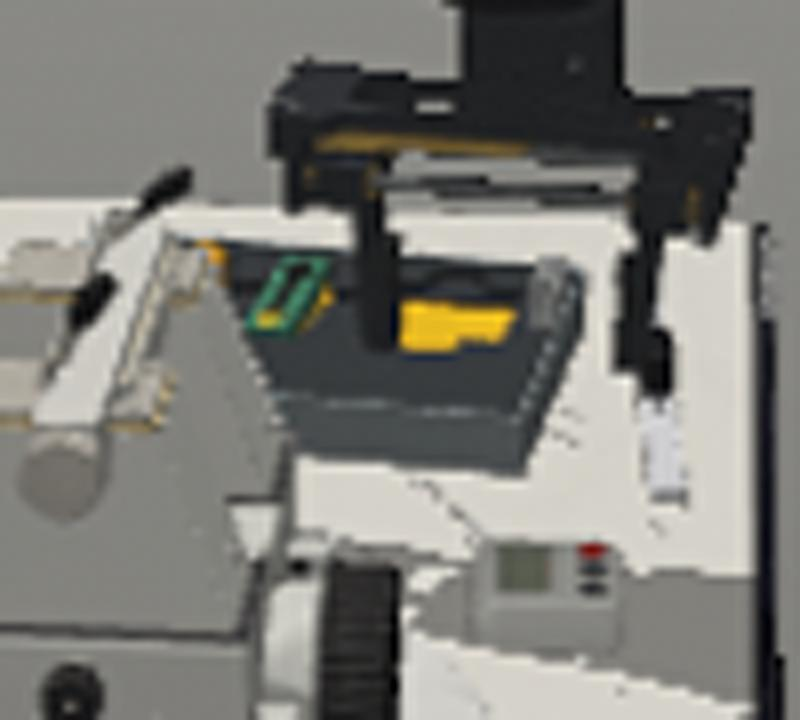

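View pics/t8.png

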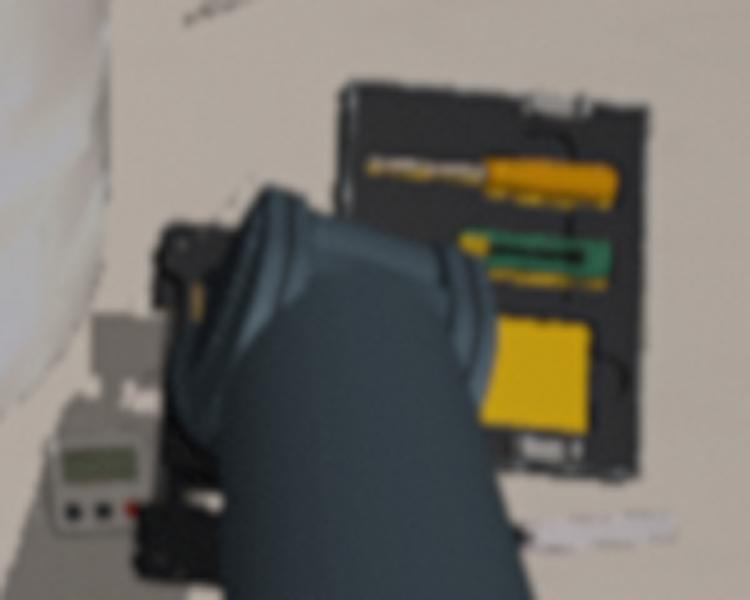

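```bash
python3 -m pendant '[[[0,0,0,0.125,0,0,0],[0,0,0,0.125,0,0,0],[0,0,0,0.125,0,0,0],[0,0,0,0.125,0,0,0],[0,0,0,0.125,0,0,0],[0,0,0,0.125,0,0,0],[0,0,0,0.125,0,0,0],[0,0,0,0.125,0,0,0],[0,0,0,0.125,0,0,0],[0,0,0,0.125,0,0,0],[0,0,0,0.125,0,0,0],[0,0,0,0.053,0,0,0]]]';python3 go.py 428 -4.5 60 91.5
```

```text
time: 17.73
tcp_pos: [449.6, -45.6, 122.9]
eef_rot: [0.708, 0.003, -0.707, 0.004]
force: [-0.0, -0.5, -0.5]
gripper_width: 0.994
t 17.73 tcp [449.6 -45.6 122.9] yaw_y -89.42 xaxis [ 1.5e-03 -5.0e-04 -1.0e+00] F [-0.  -0.5 -0.5] w 87.5 q7 -0.86
turn [-0.0161 -0.0015 -0.0005]  shift now(cm) [ 6.29 -4.13  2.13]  shift after turn [ 6.29 -4.16  2.05]
turn [ 3.1255e+00 -8.0000e-04  2.3000e-03]  shift now(cm) [ 6.29 -4.13  2.13]  shift after turn [ 6.29  4.16 -2.05]
```

```bash
python3 -m pendant '[[[1.5,-2.1,1.05,-0.025,0,0,0],[1.5,-2.1,1.05,0,0,0,0],[1.5,0,0,0,0,0,0],[1.5,0,0,0,0,0,0],[0,0,0,0,0,0,0],[0,0,0,0,0,0,0]]]';python3 go.py 428 -4.5 28 92
python3 - <<'E'
from h import *
crop(cam("side"),255,150,345,225,8,"s9")
crop(cam("top"),300,205,360,265,10,"t9")
E
```

```text
time: 18.23
tcp_pos: [427.0, -3.9, 62.6]
eef_rot: [0.707, 0.015, -0.707, 0.015]
force: [0.5, 0.1, -0.4]
gripper_width: 1.0
t 18.23 tcp [427.   -3.9  62.6] yaw_y -87.63 xaxis [ 1.e-04 -2.e-04 -1.e+00] F [ 0.5  0.1 -0.4] w 88.0 q7 -0.79
turn [ 0.0065 -0.0001 -0.0002]  shift now(cm) [ 3.46  0.06 -0.1 ]  shift after turn [ 3.46  0.06 -0.1 ]
turn [-3.135e+00  4.000e-04 -1.000e-04]  shift now(cm) [ 3.46  0.06 -0.1 ]  shift after turn [ 3.46 -0.06  0.1 ]
```

View pics/s9.png

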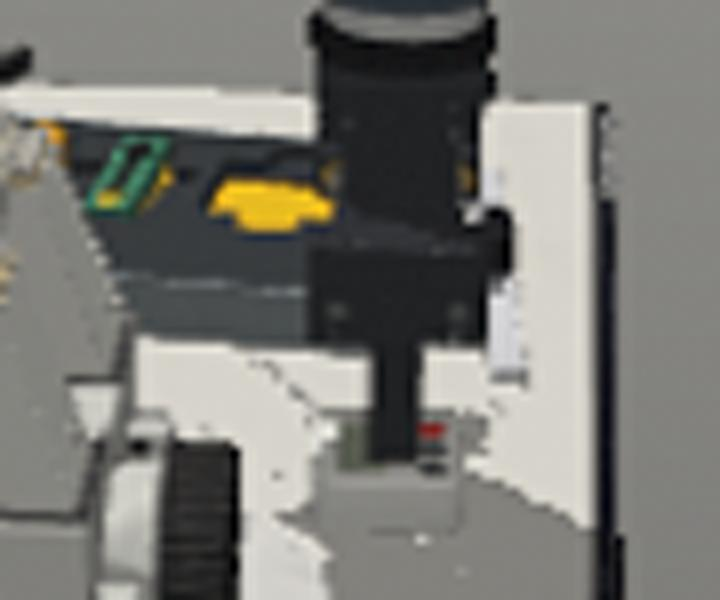

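View pics/t9.png

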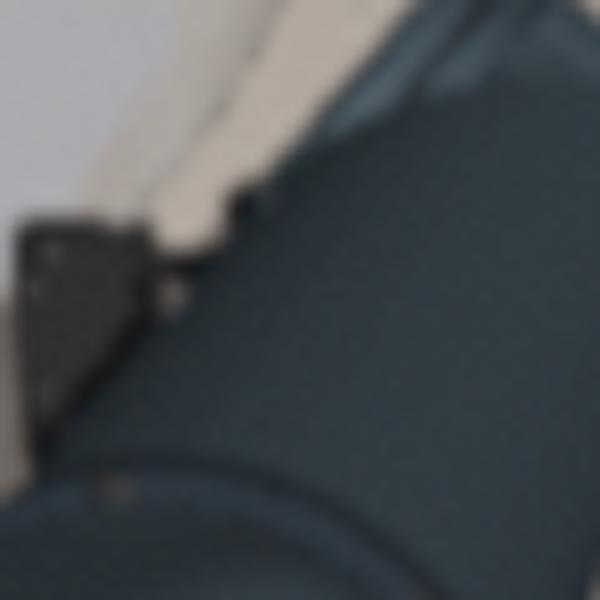

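Run:
```python
from h import *
s=cam("side")
f=lambda p:((proj(s,p)+.5-np.array([255,150]))*8).round(1)
a=np.radians(2.2)
for o in(44,61.5):print("tip",f([427-o*np.sin(a),-3.9+o*np.cos(a),40.6]))
for x in(426,428,430):print(x,[f([x+t*np.cos(a)-31*np.sin(a),-4.2+31*np.cos(a)+t*np.sin(a),z]) for t in(-31,31) for z in (21,)],[f([x+t*np.cos(a)-31*np.sin(a),-4.2+31*np.cos(a)+t*np.sin(a),0]) for t in(-31,31)])
```

```text
tip [389.2 454.7]
tip [389. 474.]
426 [array([468.4, 486.9]), array([312.7, 482.7])] [array([466.5, 534. ]), array([311.7, 529.7])]
428 [array([463.4, 486.6]), array([307.7, 482.4])] [array([461.5, 533.7]), array([306.7, 529.5])]
430 [array([458.4, 486.4]), array([302.7, 482.2])] [array([456.5, 533.5]), array([301.7, 529.3])]
```

```bash
python3 -m pendant '[[[1.2,0.05,-0.1,0.004,0,0,0],[1.2,0,0,0,0,0,0],[0.9,0,0,0,0,0,0],[0.1,0,0,0,0,0,0],[0,0,0,0,0,0,0.2],[0,0,0,0,0,0,1],[0,0,0,0,0,0,1],[0,0,0,0,0,0,1],[0,0,0,0,0,0,1],[0,0,0,0,0,0,1]]]';python3 go.py 490 -271.8 120 -96.9
```

```text
time: 19.22
tcp_pos: [428.0, -3.1, 28.7]
eef_rot: [0.707, 0.014, -0.707, 0.014]
force: [-0.3, 0.7, 7.4]
gripper_width: 0.702
t 19.22 tcp [428.   -3.1  28.7] yaw_y -87.73 xaxis [ 1.e-03  1.e-04 -1.e+00] F [-0.3  0.7  7.4] w 61.8 q7 -0.71
turn [ 0.1601 -0.001   0.0002]  shift now(cm) [-9.13 27.09 -5.14]  shift after turn [-9.13 25.93 -9.38]
turn [-2.9815e+00 -3.0000e-04 -1.4000e-03]  shift now(cm) [-9.13 27.09 -5.14]  shift after turn [ -9.13 -25.93   9.38]
```

```bash
python3 -m pendant '[[[-1,0,0,0,0,0,1],[-2,0,0,0,0,0,1],[-3,0,0,0,0,0,1],[-3,0,0,0,0,0,1],[0,0,0,0,0,0,1],[0,0,0,0,0,0,1],[0,0,0,0,0,0,1]]]';python3 go.py 490 -271.8 120 -96.9
python3 - <<'E'
from h import *
crop(cam("side"),255,120,345,225,6,"s10")
E
```

```text
time: 19.8
tcp_pos: [427.3, -2.7, 117.8]
eef_rot: [-0.707, -0.014, 0.707, -0.014]
force: [-0.5, -0.1, -0.7]
gripper_width: 0.697
t 19.8 tcp [427.3  -2.7 117.8] yaw_y -87.69 xaxis [-4.e-04  4.e-04 -1.e+00] F [-0.5 -0.1 -0.7] w 61.4 q7 -0.91
turn [0.1608 0.0004 0.0004]  shift now(cm) [-0.23 27.15 -5.18]  shift after turn [-0.22 25.97 -9.46]
turn [-2.9808e+00 -6.0000e-04  6.0000e-04]  shift now(cm) [-0.23 27.15 -5.18]  shift after turn [ -0.22 -25.97   9.46]
```

View pics/s10.png

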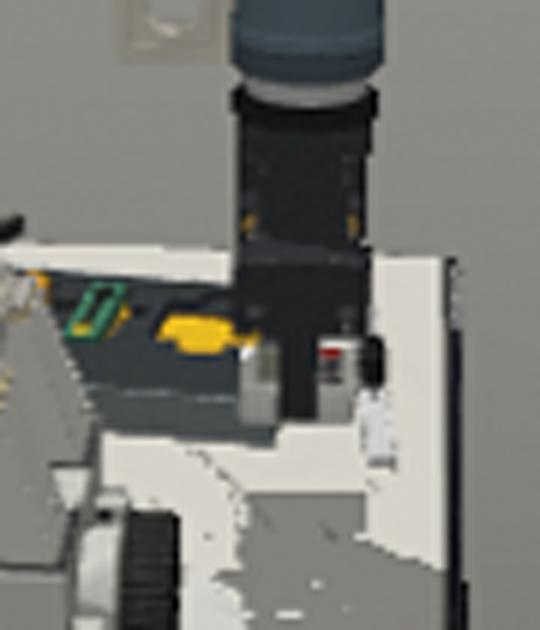

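```bash
python3 -m pendant '[[[0,0,0,0.08,0,0,1],[0,0,0,0.081,0,0,1],[0,3.7,-1.35,0,0,0,1],[0,3.7,-1.35,0,0,0,1],[0,3.7,-1.35,0,0,0,1],[0,3.7,-1.35,0,0,0,1],[0,3.7,-1.35,0,0,0,1],[0,3.7,-1.35,0,0,0,1],[0,3.7,-1.35,0,0,0,1],[1,0,0,0,0,0,1],[1,0,0,0,0,0,1],[0,0,0,0,0,0,1]]]';python3 -m pendant '[[[0,0,0,0,0,0,1],[0,0,0,0,0,0,1]]]';python3 go.py 490 -271.8 42.5 -96.9
python3 - <<'E'
from h import *
crop(cam("side"),235,115,345,225,6,"s11")
crop(cam("top"),365,145,460,265,5,"t11")
E
```

```text
time: 20.85
tcp_pos: [488.1, -270.2, 95.0]
eef_rot: [-0.704, 0.042, 0.708, 0.044]
force: [-1.0, 0.3, -0.3]
gripper_width: 0.699
time: 21.02
tcp_pos: [489.9, -270.0, 97.7]
eef_rot: [-0.705, 0.042, 0.706, 0.043]
force: [0.1, 0.0, -0.5]
gripper_width: 0.695
t 21.02 tcp [ 489.9 -270.    97.7] yaw_y -96.87 xaxis [-0.0011  0.0014 -1.    ] F [ 0.1  0.  -0.5] w 61.2 q7 -0.6
turn [0.0006 0.0013 0.0013]  shift now(cm) [ 5.52  0.18 -0.04]  shift after turn [ 5.52  0.17 -0.04]
turn [-3.141e+00 -2.000e-03  2.000e-03]  shift now(cm) [ 5.52  0.18 -0.04]  shift after turn [ 5.52 -0.17  0.04]
```

View pics/s11.png

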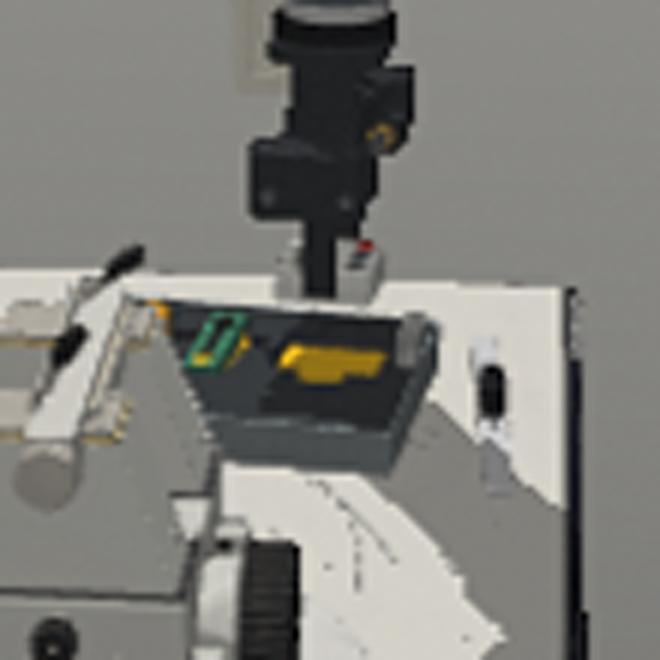

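View pics/t11.png

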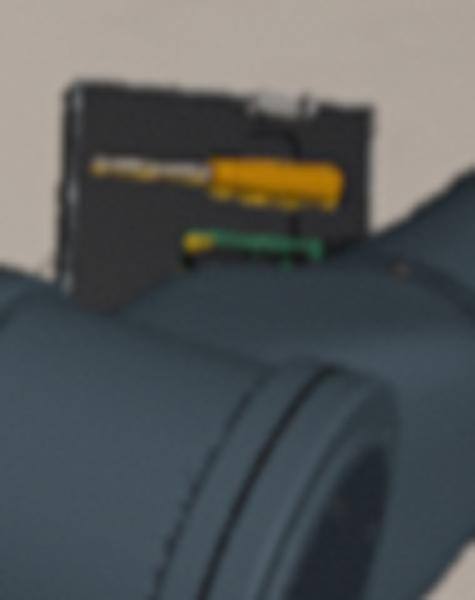

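```bash
python3 -m pendant '[[[1.5,0.1,-0.02,0,0,0,1],[1.5,0,0,0,0,0,1],[0.8,0,0,0,0,0,1],[0,0,0,0,0,0,1],[0,0,0,0,0,0,1],[0,0,0,0,0,0,1]]]';python3 go.py 490 -271.8 42.7 -96.9
```

```text
time: 21.62
tcp_pos: [490.1, -273.0, 60.2]
eef_rot: [-0.706, 0.043, 0.706, 0.043]
force: [0.3, -0.3, -0.0]
gripper_width: 0.697
t 21.62 tcp [ 490.1 -273.    60.2] yaw_y -96.98 xaxis [-1.e-04 -3.e-04 -1.e+00] F [ 0.3 -0.3 -0. ] w 61.3 q7 -0.56
turn [-0.0013  0.0001 -0.0003]  shift now(cm) [ 1.75 -0.11  0.02]  shift after turn [ 1.75 -0.11  0.02]
turn [ 3.1403e+00 -4.0000e-04 -2.0000e-04]  shift now(cm) [ 1.75 -0.11  0.02]  shift after turn [ 1.75  0.11 -0.02]
```

```bash
python3 -m pendant '[[[0.4,-0.1,0.02,0,0,0,1],[0.3,0,0,0,0,0,1],[0.3,0,0,0,0,0,1],[0,0,0,0,0,0,1]]]';python3 go.py 490 -271.8 42.7 -96.9; python3 -m pendant '[[[0.2,0,0,0,0,0,1],[0.2,0,0,0,0,0,1],[0,0,0,0,0,0,1]]]';python3 go.py 490 -271.8 42.7 -96.9
```

```text
time: 21.95
tcp_pos: [489.9, -271.4, 49.7]
eef_rot: [-0.706, 0.043, 0.706, 0.043]
force: [-0.3, 0.3, -1.0]
gripper_width: 0.696
t 21.95 tcp [ 489.9 -271.4   49.7] yaw_y -96.95 xaxis [-5.e-04  4.e-04 -1.e+00] F [-0.3  0.3 -1. ] w 61.3 q7 -0.55
turn [-0.0008  0.0006  0.0004]  shift now(cm) [ 0.7   0.04 -0.02]  shift after turn [ 0.7   0.04 -0.02]
turn [ 3.1408e+00  6.0000e-04 -9.0000e-04]  shift now(cm) [ 0.7   0.04 -0.02]  shift after turn [ 0.7  -0.04  0.02]
time: 22.2
tcp_pos: [490.0, -271.5, 45.9]
eef_rot: [-0.706, 0.043, 0.706, 0.043]
force: [-0.0, 0.1, -0.1]
gripper_width: 0.703
t 22.2 tcp [ 490.  -271.5   45.9] yaw_y -96.95 xaxis [-3.e-04  2.e-04 -1.e+00] F [-0.   0.1 -0.1] w 61.8 q7 -0.54
turn [-0.0009  0.0003  0.0002]  shift now(cm) [ 0.32  0.03 -0.01]  shift after turn [ 0.32  0.03 -0.01]
turn [ 3.1407e+00  3.0000e-04 -5.0000e-04]  shift now(cm) [ 0.32  0.03 -0.01]  shift after turn [ 0.32 -0.03  0.01]
```

```bash
python3 -m pendant '[[[0.2,0,0,0,0,0,1],[0.1,0,0,0,0,0,1],[0,0,0,0,0,0,1],[0,0,0,0,0,0,1]]]';python3 go.py 490 -271.8 42.7 -96.9; python3 -m pendant '[[[0,0,0,0,0,0,0.26],[0,0,0,0,0,0,0.25],[0,0,0,0,0,0,0.25],[-0.5,0,0,0,0,0,0.25],[-1.5,0,0,0,0,0,0.25],[-3,0,0,0,0,0,0.25],[-3,0,0,0,0,0,0.3],[-3,0,0,0,0,0,0.4]]]';python3 go.py 388.8 -234.1 120 3.8
```

```text
time: 22.53
tcp_pos: [490.0, -271.7, 43.2]
eef_rot: [-0.706, 0.043, 0.706, 0.043]
force: [0.9, -0.8, -0.8]
gripper_width: 0.698
t 22.53 tcp [ 490.  -271.7   43.2] yaw_y -96.96 xaxis [-1.e-04  0.e+00 -1.e+00] F [ 0.9 -0.8 -0.8] w 61.4 q7 -0.54
turn [-0.001   0.0001  0.    ]  shift now(cm) [0.05 0.01 0.  ]  shift after turn [0.05 0.01 0.  ]
turn [ 3.1406e+00  0.0000e+00 -1.0000e-04]  shift now(cm) [0.05 0.01 0.  ]  shift after turn [ 0.05 -0.01 -0.  ]
time: 23.2
tcp_pos: [489.7, -271.9, 155.5]
eef_rot: [-0.706, 0.043, 0.706, 0.043]
force: [0.6, 0.2, 0.2]
gripper_width: 0.644
t 23.2 tcp [ 489.7 -271.9  155.5] yaw_y -97.0 xaxis [-1.e-04 -2.e-04 -1.e+00] F [0.6 0.2 0.2] w 56.7 q7 -0.66
turn [ 1.3823e+00 -1.0000e-04 -2.0000e-04]  shift now(cm) [ 3.55 -2.52 10.47]  shift after turn [3.55 9.81 4.44]
turn [-1.7593e+00  2.0000e-04 -1.0000e-04]  shift now(cm) [ 3.55 -2.52 10.47]  shift after turn [ 3.55 -9.81 -4.44]
```

```bash
python3 -m pendant '[[[0,-0.84,3.49,0,0,0,0.4],[0,-0.84,3.49,0,0,0,0.4],[0,-0.84,3.49,0,0,0,0.4],[0,0,0,-0.125,0,0,0.4],[0,0,0,-0.125,0,0,0.4],[0,0,0,-0.125,0,0,0.4],[0,0,0,-0.125,0,0,0.4],[0,0,0,-0.125,0,0,0.4],[0,0,0,-0.125,0,0,0.4],[0,0,0,-0.125,0,0,0.4],[0,0,0,-0.125,0,0,0.4],[0,0,0,-0.125,0,0,0.4]]]';python3 -m pendant '[[[0,0,0,-0.125,0,0,0.4],[0,0,0,-0.125,0,0,0.4],[0,0,0,-0.125,0,0,0.4],[0,0,0,-0.125,0,0,0.4],[0,0,0,-0.125,0,0,0.4],[0,0,0,0,0,0,0.4],[0,0,0,0,0,0,0.4]]]';python3 go.py 388.8 -234.1 80 3.8
python3 - <<'E'
from h import *
crop(cam("side"),235,115,345,225,6,"s12")
crop(cam("top"),340,145,460,265,5,"t12")
E
```

```text
time: 24.2
tcp_pos: [389.2, -234.4, 154.4]
eef_rot: [0.619, 0.341, -0.619, 0.342]
force: [0.1, 0.6, -0.6]
gripper_width: 0.597
time: 24.78
tcp_pos: [389.2, -234.4, 154.0]
eef_rot: [0.487, 0.513, -0.486, 0.513]
force: [0.3, 0.1, -1.0]
gripper_width: 0.6
t 24.78 tcp [ 389.2 -234.4  154. ] yaw_y 3.05 xaxis [ 1.1e-03 -3.0e-04 -1.0e+00] F [ 0.3  0.1 -1. ] w 52.8 q7 0.79
turn [-0.0131  0.0004 -0.0011]  shift now(cm) [ 7.4  -0.05 -0.04]  shift after turn [ 7.4  -0.04 -0.04]
turn [ 3.1285e+00 -1.7000e-03 -6.0000e-04]  shift now(cm) [ 7.4  -0.05 -0.04]  shift after turn [7.4  0.04 0.04]
```

View pics/s12.png

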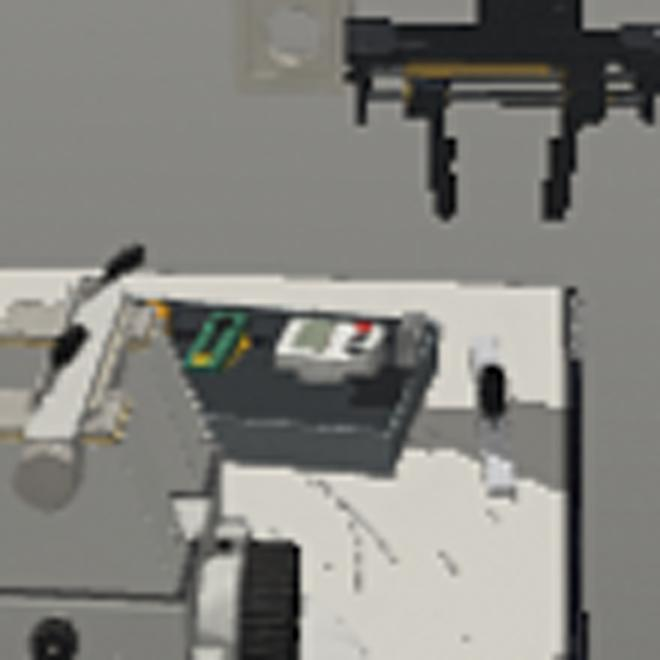

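View pics/t12.png

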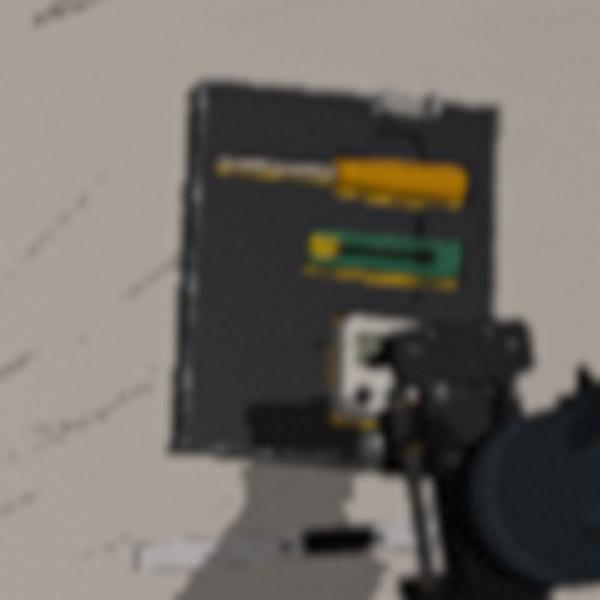

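Run:
```python
from m import *
c=cam("top")
# handle
for k in comps(c,lambda r,h:(h[...,0]>5)&(h[...,0]<19.5)&(h[...,1]>150)&(h[...,2]>100),(400,170,440,190)): print("handle",info(onplane(c,k,24.5)))
for k in comps(c,lambda r,h:((h[...,0]>55)&(h[...,0]<95)&(h[...,1]>90)&(h[...,2]>40)),(395,185,436,205),10): print("disp green",info(onplane(c,k,31)))
crop(c,395,170,440,235,12,"t13")
crop(cam("side"),260,160,310,185,14,"s13")
```

```text
handle (array([ 618.3, -289.6]), array([ 613.5, -290.5]), array([18.8, 80.4], dtype=float32), 84.12)
disp green (array([ 562.3, -285.2]), array([ 562.5, -283.6]), array([22. , 75.3], dtype=float32), 81.87)
```

View pics/t13.png

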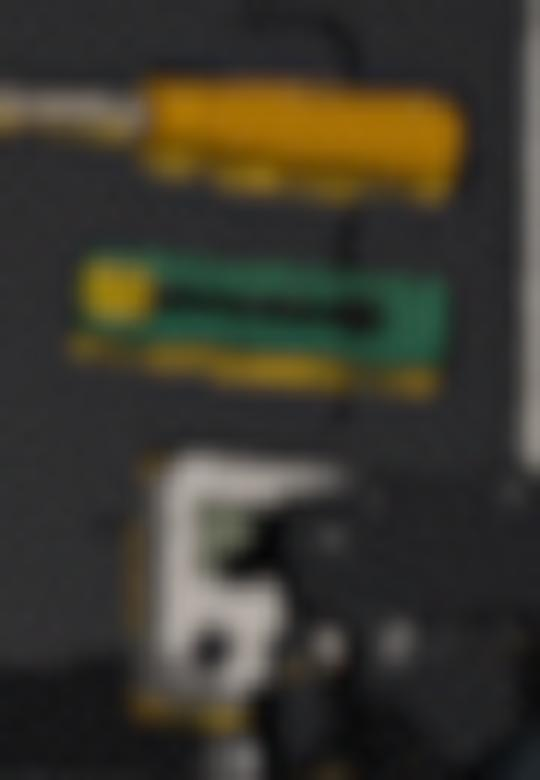

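View pics/s13.png

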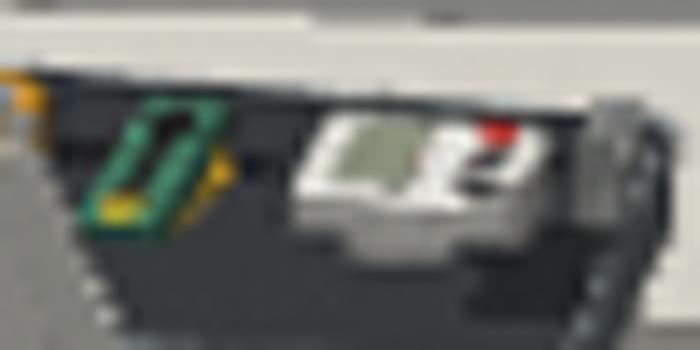

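Run:
```python
from h import *
im=cv2.imread("pics/top0.png")
a=cv2.resize(im[158:172,405:435],None,fx=20,fy=20,interpolation=cv2.INTER_CUBIC)
b=cv2.resize(im[226:244,405:435],None,fx=20,fy=20,interpolation=cv2.INTER_CUBIC)
d=np.vstack([a,np.zeros((10,600,3),np.uint8),b])
cv2.imwrite("pics/sad.png",np.clip(d*1.3,0,255).astype(np.uint8))
```

```text
(no output)
```

View pics/sad.png

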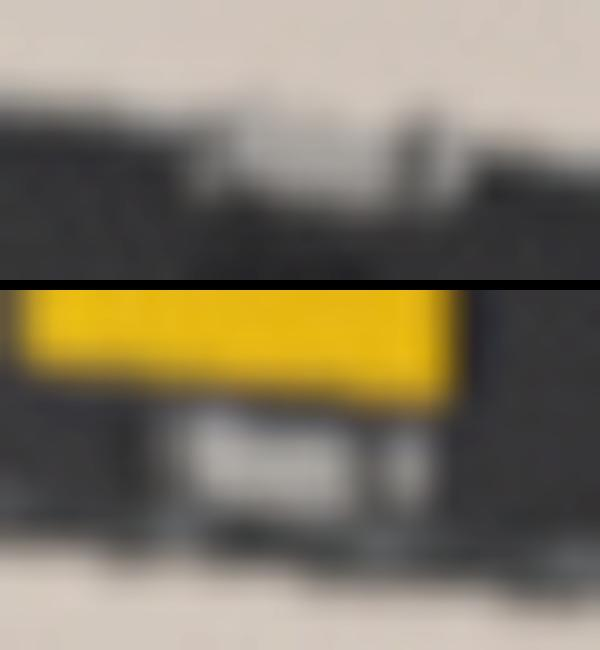

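Run:
```python
from h import *
c=cam("top")
tx=np.array([-.1201,-.9928]);ty=np.array([.9928,-.1201])
for nm,u,v,z,x in[("far",427.75,165.5,51,18),("far",423.9,165.5,40,10),("far",414,165.5,51,-18),("near",426.25,234.5,51,18),("near",422.5,234.5,40,10),("near",412.75,234.5,51,-18)]:
    P=cast(c,(u,v),z)[:2]-np.array([551.2,-249]);print(nm,x,"tray x rel centre 30:",(P@tx-30).round(1),"off",(P@tx-30-x).round(1),"y",(P@ty).round(1))
# timer/dispenser corners
f=lambda q,z:(lambda P:(round(float(P@tx),1),round(float(P@ty),1)))(cast(c,(395+q[0]/12-.5,170+q[1]/12-.5),z)[:2]-np.array([551.2,-249]))
print("disp corners exp -20..70, 2..24",[f(q,31) for q in((80,250),(80,330),(445,365),(450,275))])
print("timer top edges: left exp -1",f((165,560),35),"top exp -27",f((250,455),35),"bottom exp -89",f((200,695),35))
print("floor left edge timer (foot/occl)",f((130,600),26))
```

```text
far 18 tray x rel centre 30: 17.1 off -0.9 y 105.3
far 10 tray x rel centre 30: 9.5 off -0.5 y 107.9
far -18 tray x rel centre 30: -24.4 off -6.4 y 101.1
near 18 tray x rel centre 30: 19.0 off 1.0 y -106.5
near 10 tray x rel centre 30: 12.1 off 2.1 y -106.0
near -18 tray x rel centre 30: -20.4 off -2.4 y -110.6
disp corners exp -20..70, 2..24 [(-23.7, 24.8), (-22.8, 3.9), (69.4, 4.1), (70.0, 27.7)]
timer top edges: left exp -1 (-0.4, -54.0) top exp -27 (19.8, -25.0) bottom exp -89 (9.6, -87.4)
floor left edge timer (foot/occl) (-5.8, -63.4)
```

```bash
python3 -m pendant '[[[2.5,-0.04,-0.04,-0.0131,0,0,0.68],[2.5,0,0,0,0,0,0.68],[2,0,0,0,0,0,0.68],[0,0,0,0,0,0,0.68],[0,0,0,0,0,0,0.68],[0,0,0,0,0,0,0.68]]]';python3 go.py 388.8 -234.1 33 3.8
python3 - <<'E'
from h import *
crop(cam("side"),275,130,345,225,6,"s14")
crop(cam("top"),340,205,460,275,6,"t14")
E
```

```text
time: 25.53
tcp_pos: [389.1, -234.0, 84.0]
eef_rot: [0.482, 0.517, -0.482, 0.518]
force: [0.1, -0.2, -0.4]
gripper_width: 0.319
t 25.53 tcp [ 389.1 -234.    84. ] yaw_y 4.02 xaxis [ 7.e-04 -6.e-04 -1.e+00] F [ 0.1 -0.2 -0.4] w 28.0 q7 0.89
turn [ 0.0039  0.0006 -0.0006]  shift now(cm) [ 5.1  -0.04  0.  ]  shift after turn [ 5.1  -0.04  0.  ]
turn [-3.1377e+00  1.0000e-03  1.0000e-03]  shift now(cm) [ 5.1  -0.04  0.  ]  shift after turn [ 5.1   0.04 -0.  ]
```

View pics/s14.png

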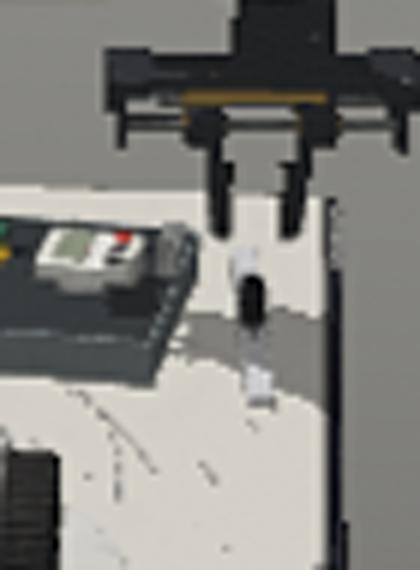

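View pics/t14.png

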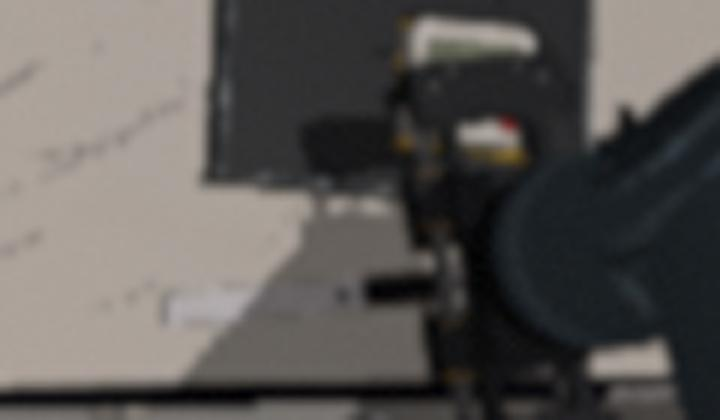

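```bash
python3 -m pendant '[[[2,-0.04,0,0.004,0,0,0.68],[1.8,0,0,0,0,0,0.68],[1.0,0,0,0,0,0,0.68],[0,0,0,0,0,0,0.68],[0,0,0,0,0,0,0.68]]]';python3 go.py 388.8 -234.1 33 3.8
```

```text
time: 26.05
tcp_pos: [388.5, -233.8, 35.6]
eef_rot: [0.483, 0.516, -0.483, 0.516]
force: [0.7, -0.3, 0.3]
gripper_width: 0.321
t 26.05 tcp [ 388.5 -233.8   35.6] yaw_y 3.82 xaxis [-0.  0. -1.] F [ 0.7 -0.3  0.3] w 28.3 q7 0.94
turn [ 0.0003 -0.      0.    ]  shift now(cm) [0.26 0.03 0.03]  shift after turn [0.26 0.03 0.03]
turn [-3.1413 -0.     -0.    ]  shift now(cm) [0.26 0.03 0.03]  shift after turn [ 0.26 -0.03 -0.03]
```

```bash
python3 -m pendant '[[[0.2,0.03,0.02,0,0,0,0.68],[0,0,0,0,0,0,0.75],[0,0,0,0,0,0,1],[0,0,0,0,0,0,1],[0,0,0,0,0,0,1],[0,0,0,0,0,0,1]]]';python3 go.py 388.8 -234.1 33 3.8;python3 -m pendant '[[[-1,0,0,0,0,0,1],[-3,0,0,0,0,0,1],[-4,0,0,0,0,0,1],[-4,0,0,0,0,0,1],[0,0,0,0,0,0,1],[0,0,0,0,0,0,1]]]';python3 go.py 546 -279 150 83.1
python3 - <<'E'
from h import *
crop(cam("side"),255,110,345,225,6,"s15")
crop(cam("top"),340,205,460,275,6,"t15")
E
```

```text
time: 26.55
tcp_pos: [389.1, -234.0, 33.8]
eef_rot: [0.483, 0.516, -0.483, 0.517]
force: [-0.6, -0.7, 5.9]
gripper_width: 0.177
t 26.55 tcp [ 389.1 -234.    33.8] yaw_y 3.83 xaxis [ 1.e-03 -3.e-04 -1.e+00] F [-0.6 -0.7  5.9] w 15.5 q7 0.94
turn [ 0.0006  0.0003 -0.001 ]  shift now(cm) [ 0.08 -0.03  0.01]  shift after turn [ 0.08 -0.03  0.01]
turn [-3.141e+00  1.500e-03  5.000e-04]  shift now(cm) [ 0.08 -0.03  0.01]  shift after turn [ 0.08  0.03 -0.01]
time: 27.05
tcp_pos: [389.9, -234.1, 155.4]
eef_rot: [0.484, 0.515, -0.482, 0.518]
force: [-0.4, -0.0, -2.1]
gripper_width: 0.178
t 27.05 tcp [ 389.9 -234.1  155.4] yaw_y 3.86 xaxis [ 0.0046 -0.0012 -1.    ] F [-0.4 -0.  -2.1] w 15.7 q7 0.81
turn [-1.3831  0.0043 -0.0027]  shift now(cm) [ 0.62 15.27  5.53]  shift after turn [ 0.54 -2.59 16.03]
turn [ 1.7585 -0.0029 -0.0046]  shift now(cm) [ 0.62 15.27  5.53]  shift after turn [  0.54   2.59 -16.03]
```

View pics/s15.png

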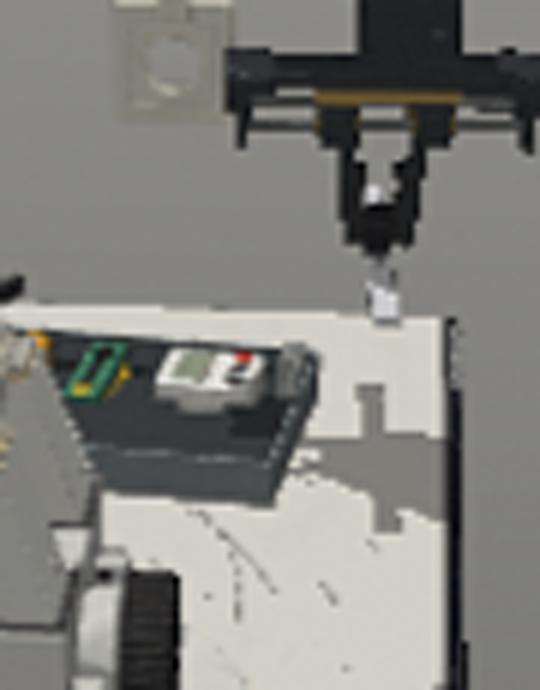

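View pics/t15.png

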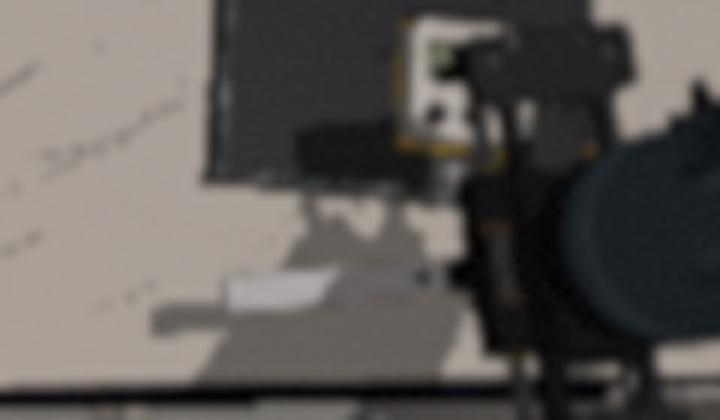

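```bash
python3 - <<'E'
from h import *
c=cam("top");print(cast(c,(377.5,253.3),129.6))
E
python3 -m pendant '[[[0,3.4,1.2,0,0,0,1],[0,3.4,1.2,0,0,0,1],[0,0,0,-0.115,0,0,1],[0,0,0,-0.115,0,0,1],[0,0,0,-0.115,0,0,1],[0,0,0,-0.115,0,0,1],[0,0,0,-0.115,0,0,1],[0,0,0,-0.115,0,0,1],[0,0,0,-0.115,0,0,1],[0,0,0,-0.115,0,0,1],[0,0,0,-0.115,0,0,1],[0,0,0,-0.115,0,0,1]]]';python3 -m pendant '[[[0,0,0,-0.115,0,0,1],[0,0,0,-0.115,0,0,1],[0,0,0,0,0,0,1],[0,0,0,0,0,0,1]]]';python3 go.py 546 -279 120 83.1
```

```text
[ 382.46243494 -117.34651335  129.6       ]
time: 28.2
tcp_pos: [456.9, -252.7, 151.4]
eef_rot: [0.123, 0.698, -0.122, 0.695]
force: [0.1, 0.6, -0.5]
gripper_width: 0.18
time: 28.53
tcp_pos: [457.2, -252.9, 151.9]
eef_rot: [0.046, 0.707, -0.045, 0.705]
force: [0.4, -0.0, -1.3]
gripper_width: 0.18
t 28.53 tcp [ 457.2 -252.9  151.9] yaw_y 82.68 xaxis [-0.0023  0.0016 -1.    ] F [ 0.4 -0.  -1.3] w 15.9 q7 1.93
turn [-0.0073 -0.0025 -0.0013]  shift now(cm) [ 3.16 -1.46  9.15]  shift after turn [ 3.19 -1.53  9.13]
turn [ 3.1343e+00 -2.1000e-03  3.9000e-03]  shift now(cm) [ 3.16 -1.46  9.15]  shift after turn [ 3.19  1.53 -9.13]
```

```bash
python3 -m pendant '[[[0,-0.5,3.04,-0.0073,0,0,1],[0,-0.5,3.04,0,0,0,1],[0,-0.5,3.04,0,0,0,1],[1.5,0,0,0,0,0,1],[2,0,0,0,0,0,1],[1.4,0,0,0,0,0,1],[0,0,0,0,0,0,1],[0,0,0,0,0,0,1],[0,0,0,0,0,0,1]]]';python3 go.py 546 -279 72 83.1
python3 - <<'E'
from h import *
crop(cam("side"),215,100,335,200,6,"s16")
crop(cam("top"),365,145,465,265,5,"t16")
E
```

```text
time: 29.28
tcp_pos: [547.1, -279.1, 104.7]
eef_rot: [0.042, 0.706, -0.042, 0.706]
force: [0.4, -0.3, -1.3]
gripper_width: 0.182
t 29.28 tcp [ 547.1 -279.1  104.7] yaw_y 83.24 xaxis [ 3.e-04 -3.e-04 -1.e+00] F [ 0.4 -0.3 -1.3] w 16.0 q7 1.93
turn [0.0024 0.0003 0.0002]  shift now(cm) [ 3.27 -0.01 -0.11]  shift after turn [ 3.27 -0.01 -0.11]
turn [-3.1392e+00 -4.0000e-04  5.0000e-04]  shift now(cm) [ 3.27 -0.01 -0.11]  shift after turn [3.27 0.01 0.11]
```

View pics/s16.png

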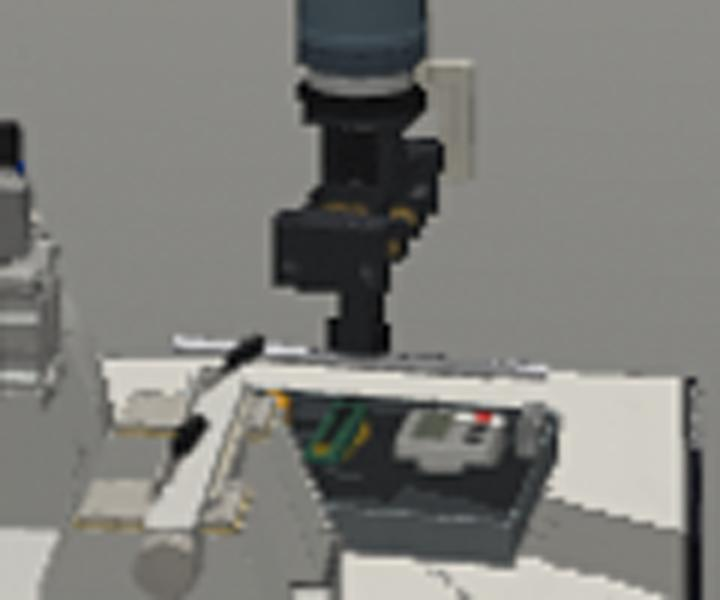

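View pics/t16.png

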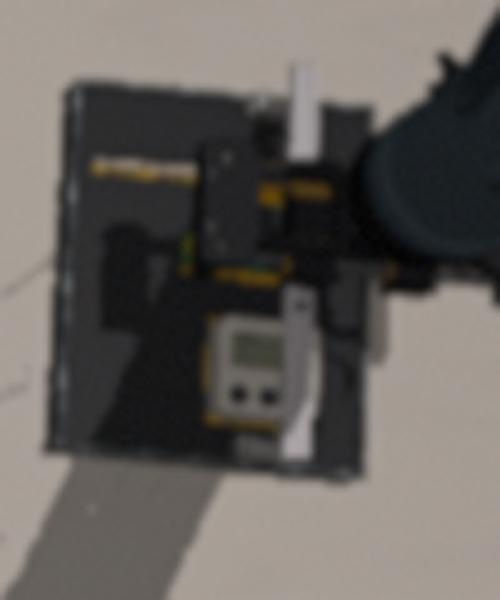

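Run:
```python
from m import *
c=cam("top")
tx=np.array([-.1201,-.9928]);ty=np.array([.9928,-.1201])
g=lambda u,v,z:(lambda P:np.array([P@tx,P@ty]).round(1))(cast(c,(u,v),z)[:2]-np.array([551.2,-249]))
for row in (161,164,168,206,215,222,230):
    a=c[0][row,415:440].astype(float).min(-1) if row>200 else (c[0][row,415:440,2].astype(float)-0.9*c[0][row,415:440,0])
    print(row,a.astype(int))
for q in((304,65),(304,150),(300,300),(298,455)):print(q,g(365+q[0]/5-.5,145+q[1]/5-.5,78.9))
P=sense()["tcp_pos"][:2]-np.array([551.2,-249]);print("tcp",P@tx,P@ty)
```

```text
161 [ 0  0  1  0  0  0  0  1  5 11 12 11 10  7  3  0  0  0  0  0  0  0  0  0
  0]
164 [ 3  5  6  4  2  1  1  2  7 11 12 11 11  9  4  0  1  0  1  2  0  0  0  0
  0]
168 [ 4  2  2  2  2  2  3  5  8 10 11 10 10  9  6  5  5  3  5  5  5  4  4  6
  2]
206 [19 20 20 21 19 27 53 79 85 73 67 72 66 41 20 24 34 40 42 43 43 37 36 56
 77]
215 [ 55  56  57  56  55  57  72  91  96  96  95 100 107  97  63  38  37  40
  41  43  41  43  53  75  84]
222 [ 95  94  82  76  77  80  83  90  95  95  96 111 125 109  71  45  42  43
  39  31  32  43  75 117 142]
230 [ 28  26  28  31  39  52  74  99 126 150 160 143  90  40  37  43  43  44
  43  42  42  45  77 118 144]
(304, 65) [ 28.6 119.9]
(304, 150) [30.2 67.4]
(300, 300) [ 30.7 -23.4]
(298, 455) [  32.4 -114.3]
tcp 30.44063900188614 -0.07007838384419428
```

```bash
python3 -m pendant '[[[1,0,-0.15,0.002,0,0,1],[0.7,0,0,0,0,0,1],[0.2,0,0,0,0,0,1],[0.2,0,0,0,0,0,1],[0,0,0,0,0,0,1],[0,0,0,0,0,0,1]]]';python3 go.py 546 -279 72 83.1;python3 -m pendant '[[[0.2,0,0,0,0,0,1],[0.2,0,0,0,0,0,1],[0.2,0,0,0,0,0,1],[0,0,0,0,0,0,1]]]';python3 go.py 546 -279 72 83.1
```

```text
time: 29.93
tcp_pos: [545.4, -278.7, 83.1]
eef_rot: [0.042, 0.706, -0.042, 0.706]
force: [-0.9, -0.0, -1.7]
gripper_width: 0.178
t 29.93 tcp [ 545.4 -278.7   83.1] yaw_y 83.2 xaxis [-1.e-04  0.e+00 -1.e+00] F [-0.9 -0.  -1.7] w 15.6 q7 1.93
turn [ 0.0018 -0.0001 -0.    ]  shift now(cm) [ 1.11 -0.02  0.06]  shift after turn [ 1.11 -0.02  0.06]
turn [-3.1398e+00  0.0000e+00 -2.0000e-04]  shift now(cm) [ 1.11 -0.02  0.06]  shift after turn [ 1.11  0.02 -0.06]
time: 30.27
tcp_pos: [545.2, -278.6, 76.8]
eef_rot: [0.042, 0.706, -0.042, 0.706]
force: [-0.3, 0.7, -1.2]
gripper_width: 0.179
t 30.27 tcp [ 545.2 -278.6   76.8] yaw_y 83.21 xaxis [-5.e-04  2.e-04 -1.e+00] F [-0.3  0.7 -1.2] w 15.8 q7 1.93
turn [ 0.0019 -0.0005 -0.0002]  shift now(cm) [ 0.48 -0.03  0.08]  shift after turn [ 0.48 -0.03  0.08]
turn [-3.1397e+00  3.0000e-04 -8.0000e-04]  shift now(cm) [ 0.48 -0.03  0.08]  shift after turn [ 0.48  0.03 -0.08]
```

No contact yet; continue down to the floor.

```bash
python3 -m pendant '[[[0.2,0,0,0,0,0,1],[0.15,0,0,0,0,0,1],[0.1,0,0,0,0,0,1],[0,0,0,0,0,0,1],[0,0,0,0,0,0,1]]]';python3 go.py 546 -279 72 83.1
```

```text
time: 30.68
tcp_pos: [545.4, -278.7, 72.7]
eef_rot: [0.042, 0.706, -0.042, 0.706]
force: [0.4, -0.3, -1.5]
gripper_width: 0.177
t 30.68 tcp [ 545.4 -278.7   72.7] yaw_y 83.2 xaxis [-1.e-04  0.e+00 -1.e+00] F [ 0.4 -0.3 -1.5] w 15.6 q7 1.93
turn [ 0.0018 -0.0001 -0.    ]  shift now(cm) [ 0.07 -0.02  0.06]  shift after turn [ 0.07 -0.02  0.06]
turn [-3.1398e+00  0.0000e+00 -2.0000e-04]  shift now(cm) [ 0.07 -0.02  0.06]  shift after turn [ 0.07  0.02 -0.06]
```

```bash
python3 -m pendant '[[[0.1,0,0,0,0,0,1],[0,0,0,0,0,0,1],[0,0,0,0,0,0,1]]]';python3 go.py 546 -279 72 83.1; python3 -m pendant '[[[0,0,0,0,0,0,0.75],[0,0,0,0,0,0,0.7],[0,0,0,0,0,0,0.7],[-0.5,0,0,0,0,0,0.7],[-1.5,0,0,0,0,0,0.7],[-3,0,0,0,0,0,0.7],[-3,0,0,0,0,0,0.7],[-3,0,0,0,0,0,0.7],[-1,0,-4,0,0,0,0.7],[0,0,-4,0,0,0,0.7],[0,3,-2,0,0,0,0.7]]]'; python3 -m pendant '[[[0,4,0,0,0,0,0.7],[0,4,0,0,0,0,0.7],[0,4,0,0,0,0,0.7],[0,4,0,0,0,0,0.7],[0,4,0,0,0,0,0.7],[0,0,0,0,0,0,0.7]]]'
python3 - <<'E'
from h import *
crop(cam("side"),235,145,335,200,8,"s17")
crop(cam("top"),365,145,460,265,5,"t17")
E
```

```text
time: 30.93
tcp_pos: [545.6, -278.8, 71.9]
eef_rot: [0.042, 0.706, -0.042, 0.706]
force: [-0.2, 0.1, -1.1]
gripper_width: 0.18
t 30.93 tcp [ 545.6 -278.8   71.9] yaw_y 83.2 xaxis [ 4.e-04 -2.e-04 -1.e+00] F [-0.2  0.1 -1.1] w 15.8 q7 1.93
turn [0.0018 0.0004 0.0001]  shift now(cm) [-0.01 -0.01  0.04]  shift after turn [-0.01 -0.01  0.04]
turn [-3.1398e+00 -2.0000e-04  7.0000e-04]  shift now(cm) [-0.01 -0.01  0.04]  shift after turn [-0.01  0.01 -0.04]
time: 31.85
tcp_pos: [444.9, -242.5, 193.0]
eef_rot: [0.044, 0.706, -0.047, 0.706]
force: [0.3, 0.4, -0.4]
gripper_width: 0.3
time: 32.35
tcp_pos: [474.4, -29.8, 192.4]
eef_rot: [0.039, 0.706, -0.037, 0.707]
force: [0.7, 0.3, 0.3]
gripper_width: 0.295
```

View pics/s17.png

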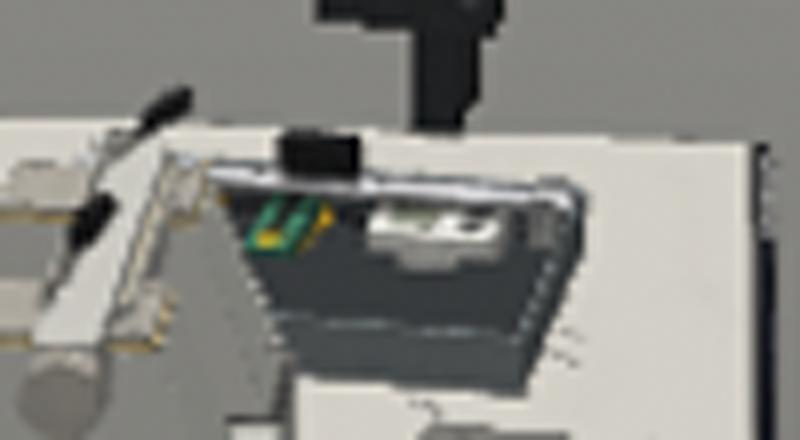

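View pics/t17.png

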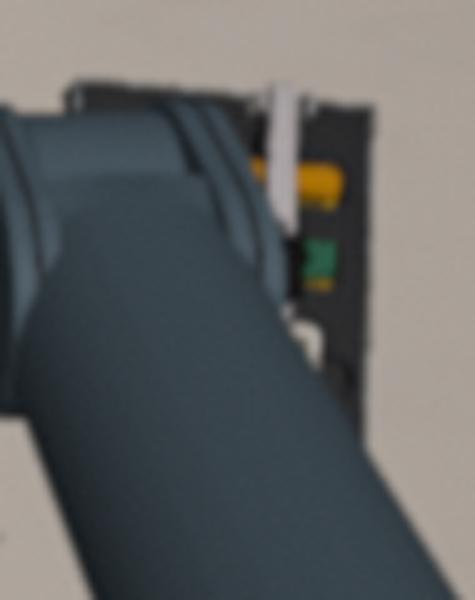

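```bash
python3 -m pendant '[[[-2,1,-3,0,0,0,0.7],[-2,2,-3,0,0,0,0.7],[-2,3,-1.5,0,0,0,0.7],[0,4,0,0,0,0,0.7],[0,4,0,0,0,0,0.7],[0,4,0,0,0,0,0.7],[0,0,0,0,0,0,0.7],[0,0,0,0,0,0,0.7]]]'
python3 - <<'E'
from h import *
c=cam("top")
crop(c,365,145,460,265,5,"t18")
cv2.imwrite("pics/full18.png",c[0][:,:,::-1])
E
```

```text
time: 33.12
tcp_pos: [420.6, 149.3, 251.9]
eef_rot: [0.041, 0.706, -0.041, 0.706]
force: [-0.3, -1.4, 0.2]
gripper_width: 0.299
```

View pics/t18.png

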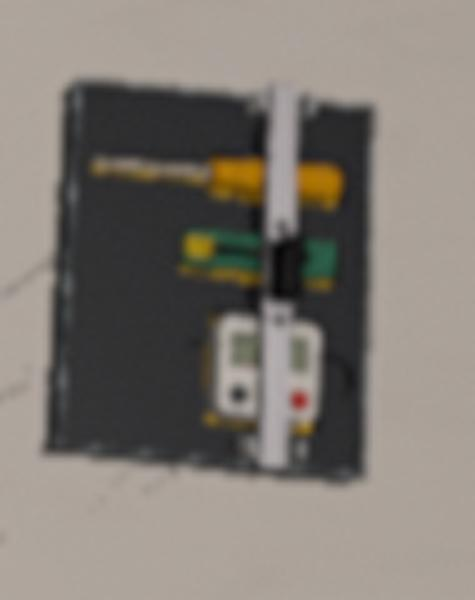

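View pics/full18.png

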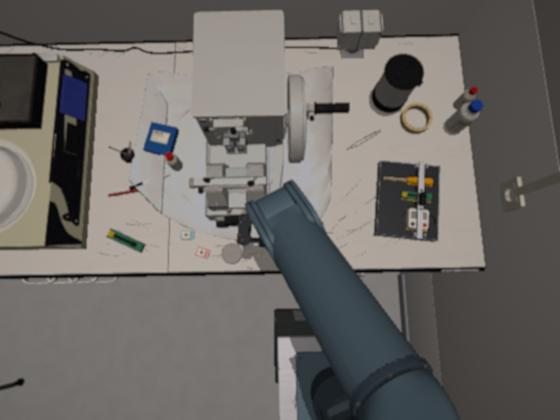

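Run:
```python
from h import *
c=cam("top");crop(c,408,155,434,175,20,"e1");crop(c,405,225,437,245,20,"e2")
a=cv2.imread("pics/e1.png");b=cv2.imread("pics/e2.png");w=max(a.shape[1],b.shape[1])
p=lambda m:cv2.copyMakeBorder(m,0,5,0,w-m.shape[1],cv2.BORDER_CONSTANT)
s=cam("side");crop(s,255,155,315,185,11,"e3")
cv2.imwrite("pics/e.png",np.vstack([p(a),p(b)])[:805])
tx=np.array([-.1201,-.9928]);ty=np.array([.9928,-.1201])
for q in((284,84),(275,466)):
  P=cast(c,(365+q[0]/5-.5,145+q[1]/5-.5),46)[:2]-np.array([551.2,-249]);print((P@tx).round(1),(P@ty).round(1))
```

```text
29.0 118.4
31.4 -117.3
```

View pics/e.png

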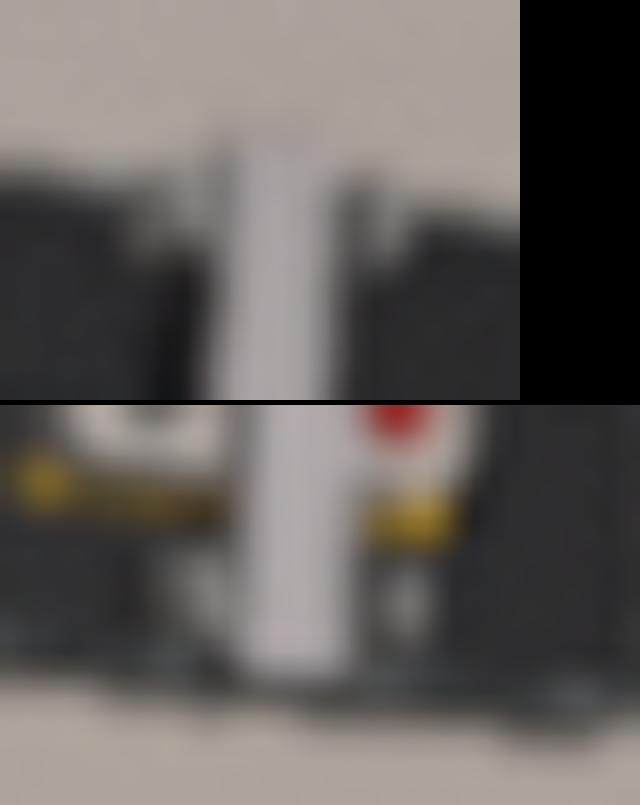

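View pics/e3.png

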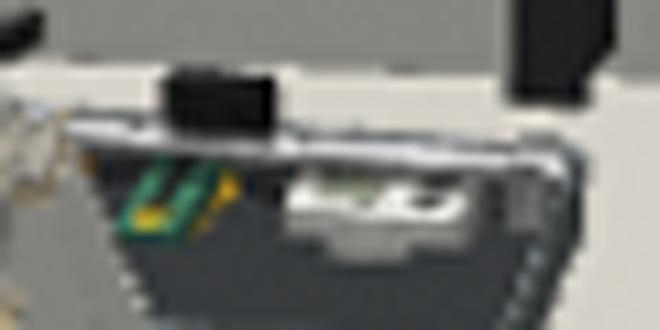

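Run:
```python
from plant import sense, job_done
print(sense()["time"],abs(sense()["dq"]).max());print(job_done())
```

```text
33.2667 0.006286255129171718
the job is handed in; nothing more can be done
None
```

The tools are put away and the job is handed in at 33.3 s of the 72 s allowed. Nothing reported a verdict, so success rests on my own checks below.

- **Placed:** the screwdriver, the 90 mm blade dispenser and the timer each went into their own cut-outs. The retaining bar then went into both saddles. I left the longer green dispenser at top-view pixel (127,240) alone; it measured about 119 mm.
- **Forces:** readings stayed small, at most about 7 N, during grasps.
- **Heights:** the dispenser touched its floor at the expected height. I released the screwdriver, timer and bar within about 1 mm of theirs.
- **Bar:** its ends measure x 29.0 and 31.4 mm in the tray frame, where 30 is wanted. Along the tray it is about 0.5 mm off centre, and both ends lie between the cheeks.
- **Bystanders:** I saw no movement of the dish or cassettes in the last full top view, though I did not measure them. The arm ended clear of everything.

**Disagreements:** in the top view the dispenser and timer appear about 2 mm towards tray +y. That is inside the 2.5 mm cut-out play and the 5 mm tolerance. The tray outline gave a centre about 5 mm away from the one I got from the cut-out floors. I used the cut-out floors because the saddles agreed with them to 1–2 mm.

**Failed check:** my automatic colour measurement of the seated screwdriver and dispenser did not isolate them cleanly. I judged the dispenser by hand-picked corners, and the screwdriver by eye and its release height.

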